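# Rack the washed foot-file paddles in the spa drying stand and start the drying time

### The arm

A 6-joint arm with a two-finger parallel gripper is mounted at the origin on the work surface. World frame = base frame: x ahead of the robot, y to its left, z up, the work surface at z = 0. Lengths are in m, angles in rad, forces in N, time in s.
With the tool pointing down it reaches from about 0.35 to 0.775 m from the base axis. Payload 7.3 kg.
Tool frame: the origin (TCP) lies on the centre line of the jaws, within the pads' length; the fingertips stand 8 mm ahead of it and the grasp point (between the pads) lies 11 mm behind it; z points along the fingers, y is the line along which they close (so a half turn about z gives the same grasp; the last joint's range is limited). The gripper opens to 92 mm and grips with 3 to 60 N. Pads are 19 mm wide; open, the fingers measure 130 mm over their backs; the gripper's body (75 mm by 190 mm) begins 47 mm behind the grasp point.
Start: joints at [-0.146, 0.342, 1.524, -0, 1.275, -0.146], TCP at [0.525, 0, 0.235] pointing down, gripper open.
Joint ranges: [-2.53, 2.53], [-0.77, 2.02], [0.04, 2.7], [-1, 4.14], [0.28, 2.66], [-3.11, 3.11]. Speed limits (rad/s): [2.57, 2.57, 3.14, 3.14, 3.14, 3.14].

### API

Orientations are given as a rotation vector (axis times angle).
In Python, from plant import arm gives the robot as it stands.
- The arm moves only by the tool servo_tool, never from a script. Its argument "moves" is one flat list of numbers, 4 for each row, row after row: the shift along the tool's x, y, z in cm, then the turn about the tool's z in degrees. A call has 1 to 5 rows; each row shifts and turns the commanded pose from where the row before left it, along the tool's axes as they then stand; what a row does not reach is not made up. A row lasts 1/8 s, in which the tool goes at most 62.5 mm and 10.7 degrees, less where a joint would pass 70% of its speed; a pose out of reach is approached as far as the arm can. A call with a gripper value outside its range is refused whole. "gripper" is the finger opening in cm, from 0 to 9.18, set as the call begins (left out, the last holds). The fingers move at their own pace and stop on an object; "grip_force" is the grip in N (left out, the last holds). Time passes only in rows, so rows that do not move let the fingers close. It gives the time, the measured TCP pose, the force, the opening and the grip force at its end, in the units of the state.
- arm.get_state(): the state, without advancing time (a new reading comes with each control period).
- arm.get_image(name): name is "scene" or "side" or "wrist"; returns the picture (400x640x3 uint8, red, green, blue); there is no depth.
- arm.camera_model(name): a dict with "K" (3x3 intrinsics, pixels), "rvec" (rotation vector, rad) and "tvec" (3), from world to camera coordinates, as OpenCV has them. Camera axes: x right, y down, z forward; pixel columns grow to the right and rows downward; lengths in m; the calibration is good to about 2 mm. The wrist camera is an equidistant fisheye: a pixel r from the principal point sees the ray r / f radians off the axis. A picture is of the moment at which its call begins: read the wrist's pose just before it. camera_model takes no time and is no camera call; for the wrist camera it gives the pose at the moment of the call.
- arm.job_done(): hands the job in; it is judged then, once.
The state is a dict: "t": time; "qpos": joint angles; "qvel": joint speeds; "effort": joint torques, N m; "eef_pos": TCP position; "eef_rot": TCP orientation; "contact_force": force on the tool from outside, world axes, zero at the start; "moment": the same for the moment, N m; "gripper_width": finger opening in m; "grasp_force": force on a finger pad.
Only numpy, scipy, OpenCV 4.12 (cv2) and the standard library are available. Lean on these libraries where they do the work, as an engineer would, in place of code of your own. Each camera call takes 0.05 s, during which the arm holds its last target. There are 200 camera calls.

### The job

Slide every washed foot-file paddle lying on the black mat blade first into a slot of its own in the tilted drying block, fully home so that the handle's shoulder meets the block. Then lay the keeper bar centrally across the two forked posts so that it lies flat in both notches over the paddles, and last of all turn the timer dial to 40. Do not push about or knock over the bottles and toiletries standing around.

Things in the scene. Friction and masses are not known exactly. Their poses are not given: they have to be found in the camera images.
- dryer: White fixed drying stand, 155 x 395 mm, with slotted block, two forked posts and timer console. Origin on the table under the middle of the slot mouths; x points out of the mouths (away from the robot at yaw 0), y left, z up. Base plate 12 mm thick, x -105..50, y -125..125 mm. Console: box 120 (x) x 115 (y) x 80 mm high centred at x -15, y -205 mm.
- block: Grey slotted block fixed on the stand, 96 mm deep, 173 wide, 33 thick, tilted 30 degrees. Origin: centre of its mouth face, 86 mm above the table. x runs along the slots, out of the mouths and 30 degrees upward; y as the dryer's; z normal to the flat slots. Three blind slots at y -54, 0, 54 mm, each 43 mm wide (y), 11 mm high (z), 88 mm deep, open at x = 0.
- slot1 (a point): Centre of the mouth of the slot at block y=-54 mm; axes as block.
- slot2 (a point): Centre of the mouth of the middle slot; axes as block.
- slot3 (a point): Centre of the mouth of the slot at block y=+54 mm; axes as block.
- bar_seat (a point): Where the keeper bar's origin belongs (bar along y): midway between the forks, at notch-floor height, 118 mm above the table; axes as dryer. Forked steel posts at y -105 and 105 mm, 12 mm thick (y), 54 mm long (x); each notch is open upward, 34 mm wide (x), 18 mm deep. The laid bar clears the racked handles by a few mm.
- timer (a joint): Timer dial on the console: black fluted sleeve, 47 mm diameter, 30 mm tall, vertical axis, orange pointer. 0 to 3.0 rad, growing clockwise seen from above; scale 0, 10 .. 60 minutes, 0.5 rad per ten, so 40 is 2.0 rad. Friction 0.06 N m; stays where it is left. At 0 the pointer stands 1.5 rad counter-clockwise of the dryer's x axis.
- dial_top (a point): Centre of the dial's top face, 111 mm above the table (31 mm above the console's top).
- mat: Fixed black draining mat, 250 (x) x 330 (y) x 4 mm thick, origin at the centre of its underside. The washed paddles lie flat on it.
- keeper_bar: Loose aluminium bar with black ends, 250 mm long (y) x 24 wide (x) x 10 thick, 0.2 kg; origin at the centre of its underside, z up. A black grip stands on its middle: 56 mm long (y), 14 mm thick (x), its top 44 mm above the underside. Lies on the table, grip up; either way round will do.
- bar_grip (a point): Middle of the keeper bar's grip, 34 mm above the bar's underside.
- paddle_a: Loose foot-file paddle, blue handle, 0.12 kg; None if absent. Origin: underside of the handle at its shoulder; x from blade to butt, z normal to the flat. Handle x 0..105, 24 wide, 14 mm thick; steel blade x -82..0, 36 wide, 5 thick (z 4.5..9.5). The thick handle's shoulder meets the block when home. Mass centre 25 mm behind the shoulder; grasp across the handle near x 40. Both sides alike.
- paddle_a_tip (a point): Middle of the blade's tip edge, at mid-thickness (x=-82, z=7 mm in the paddle).
- paddle_b: Loose foot-file paddle, green handle, 0.12 kg; None if absent. Origin: underside of the handle at its shoulder; x from blade to butt, z normal to the flat. Handle x 0..105, 24 wide, 14 mm thick; steel blade x -82..0, 36 wide, 5 thick (z 4.5..9.5). The thick handle's shoulder meets the block when home. Mass centre 25 mm behind the shoulder; grasp across the handle near x 40. Both sides alike.
- paddle_b_tip (a point): Middle of the blade's tip edge, at mid-thickness (x=-82, z=7 mm in the paddle).
- paddle_c: Loose foot-file paddle, orange handle, 0.12 kg; None if absent. Origin: underside of the handle at its shoulder; x from blade to butt, z normal to the flat. Handle x 0..105, 24 wide, 14 mm thick; steel blade x -82..0, 36 wide, 5 thick (z 4.5..9.5). The thick handle's shoulder meets the block when home. Mass centre 25 mm behind the shoulder; grasp across the handle near x 40. Both sides alike.
- paddle_c_tip (a point): Middle of the blade's tip edge, at mid-thickness (x=-82, z=7 mm in the paddle).
- pump_1: Amber pump bottle, 72 mm diameter, 190 mm tall. Bystander; origin at the centre of its underside.
- pump_2: Amber pump bottle, 72 mm diameter, 190 mm tall. Bystander; origin at the centre of its underside.
- tumbler: White tumbler, 72 mm diameter, 100 mm tall. Bystander; origin at the centre of its underside.
- salts: Glass salts jar, 66 mm diameter, 85 mm tall. Bystander; origin at the centre of its underside.
- soap_dish: White soap dish 130 x 90 mm with yellow soap, 32 mm high. Bystander; origin at the centre of its underside.
- nail_brush: Wooden nail brush, 90 x 42 x 30 mm. Bystander; origin at the centre of its underside.

How it is judged:
On the way, in this order (a step that is already met when the one before it is completed fails the run):
1. every paddle is fully home in a slot (x of paddle_a_tip in the frame of block between -0.092 and -0.075 m and angle between the x axis of each of paddle_a, paddle_b, paddle_c and the x axis of block, either way round below 0.17 rad and z of paddle_a_tip in the frame of block between -0.008 and 0.008 m and (y of paddle_a_tip in the frame of block between -0.066 and -0.042 m or y of paddle_a_tip in the frame of block between -0.012 and 0.012 m or y of paddle_a_tip in the frame of block between 0.042 and 0.066 m) and x of paddle_b_tip in the frame of block between -0.092 and -0.075 m and z of paddle_b_tip in the frame of block between -0.008 and 0.008 m and (y of paddle_b_tip in the frame of block between -0.066 and -0.042 m or y of paddle_b_tip in the frame of block between -0.012 and 0.012 m or y of paddle_b_tip in the frame of block between 0.042 and 0.066 m) and x of paddle_c_tip in the frame of block between -0.092 and -0.075 m and z of paddle_c_tip in the frame of block between -0.008 and 0.008 m and (y of paddle_c_tip in the frame of block between -0.066 and -0.042 m or y of paddle_c_tip in the frame of block between -0.012 and 0.012 m or y of paddle_c_tip in the frame of block between 0.042 and 0.066 m)), for 0.2 s.
2. with the paddles racked, the keeper bar lies in both forks (all of step 1 and x of keeper_bar in the frame of bar_seat between -0.008 and 0.008 m and y of keeper_bar in the frame of bar_seat between -0.018 and 0.018 m and z of keeper_bar in the frame of bar_seat between -0.004 and 0.004 m and angle between the y axis of keeper_bar and the y axis of dryer, either way round below 0.08 rad and angle between keeper_bar's own z axis and vertical below 0.06 rad), for 0.2 s.
3. then the timer dial is turned to 40 (value of joint timer between 1.87 and 2.13 rad), for 0.2 s.
At the end, for the whole second after the job is handed in: Each paddle present is blade first in its own slot, shoulder within 7 mm of the block; the keeper bar lies flat in both notches, grip up (within 8 mm across, 18 mm along, 4 mm in height of its seat); the dial is within 0.13 rad of 40 (2.0 rad); all at rest (all of step 2 and all of step 3 and linear speed of each of keeper_bar, paddle_a, paddle_b, paddle_c below 0.02 m/s and velocity of joint timer below 0.05 rad/s); the robot touches nothing.
It fails at once if a bystander was pushed about or knocked over (distance of any of pump_1, pump_2, tumbler, salts, soap_dish, nail_brush from where it was at the start of the episode above 0.04 m or angle between any of pump_1, pump_2, tumbler, salts, soap_dish, nail_brush's own z axis and vertical above 0.5 rad).
Of paddle_a, paddle_b, paddle_c only 2 to 3 are there at a start; the rules pass over those that are not, and their reading is None.
At some moment in a run one of paddle_a, paddle_b, paddle_c, keeper_bar may be knocked a few centimetres aside while the robot is not near it.
Once in a run the grip may slacken for a moment while it holds something.
It also fails if it takes over 208 s, if anything falls off the work surface, if the arm or the gripper's body presses on something with over 40 N, if the wrist force passes 120 N, or if a joint passes its speed limit or range.

## Working session

There is one attempt and no reset: what is moved stays moved. The work goes in short steps, Python scripts to look and compute and a tool call to move; the robot and the scene stay as the last step left them, time stands still between calls to the robot, and variables do not carry over. Pictures are saved under pics/ and viewed, at most 14 in all, crops included, and the job is handed in when it is done.

Besides the shell and the picture viewer there is one more tool, called by a JSON object that holds its "fn" and its "kwargs". servo_tool: Moves the arm, as the interface text tells. Its arguments: {"type":"object","properties":{"moves":{"type":"array"},"gripper":{"type":"number"},"grip_force":{"type":"number"}},"required":["moves"]}

```bash
ls; mkdir -p pics
cat > h.py <<'E'
import numpy as np, cv2
from scipy.spatial.transform import Rotation as R
from plant import arm
def save(n,f,crop=None,scale=1):
    im=arm.get_image(n); cv2.imwrite('pics/'+f,im[:,:,::-1]); return im
def cam(n):
    m=arm.camera_model(n); return np.array(m['K']),R.from_rotvec(np.array(m['rvec']).ravel()).as_matrix(),np.array(m['tvec']).ravel()
def ray(n,u,v,c=None):
    K,Rm,t=c or cam(n); x=(u-K[0,2])/K[0,0]; y=(v-K[1,2])/K[1,1]
    if n=='wrist':
        r=np.hypot(x,y); s=np.sin(r)/r if r>1e-9 else 1; d=np.array([x*s,y*s,np.cos(r)])
    else: d=np.array([x,y,1.])
    d=Rm.T@d; return -Rm.T@t,d/np.linalg.norm(d)
def onz(n,u,v,z,c=None):
    o,d=ray(n,u,v,c); return o+d*(z-o[2])/d[2]
def tri(rays):
    A=sum(np.eye(3)-np.outer(d,d) for o,d in rays); b=sum((np.eye(3)-np.outer(d,d))@o for o,d in rays); return np.linalg.solve(A,b)
def proj(n,P,c=None):
    K,Rm,t=c or cam(n); p=Rm@np.asarray(P)+t
    if n=='wrist':
        h=np.hypot(p[0],p[1]); th=np.arctan2(h,p[2]); q=p[:2]/h*th
    else: q=p[:2]/p[2]
    return K[0,0]*q[0]+K[0,2],K[1,1]*q[1]+K[1,2]
E
python3 - <<'E'
from h import *
for n in('scene','side','wrist'):
    K,Rm,t=cam(n); print(n,K.round(1).tolist(),(-Rm.T@t).round(3),Rm[2].round(2)); save(n,n+'0.png')
print(arm.get_state())
E
```

```text
pics
scene [[498.8, 0.0, 315.5], [0.0, 498.8, 203.3], [0.0, 0.0, 1.0]] [ 1.518 -0.115  1.229] [-0.65  0.12 -0.75]
side [[419.6, 0.0, 317.0], [0.0, 419.6, 199.0], [0.0, 0.0, 1.0]] [0.323 0.868 1.133] [ 0.19 -0.6  -0.78]
wrist [[309.7, 0.0, 321.1], [0.0, 309.7, 198.4], [0.0, 0.0, 1.0]] [0.524 0.084 0.384] [-0.   -0.31 -0.95]
{'t': 0.15, 'qpos': array([-1.46027294e-01,  3.42563190e-01,  1.52476127e+00, -8.37126355e-07,
        1.27539570e+00, -1.45998886e-01]), 'qvel': array([-0.00161162, -0.00212835, -0.00329881, -0.00168729, -0.00141116,
       -0.00106225]), 'effort': array([ 7.52666965e-04, -4.31470585e+01, -2.44352603e+01,  7.18239485e-02,
        5.38185902e-02, -1.32920518e-04]), 'eef_pos': array([5.24721561e-01, 4.86294952e-05, 2.34217019e-01]), 'eef_rot': array([-2.22083318e+00, -2.22077063e+00,  1.05751066e-03]), 'contact_force': array([0.47605296, 0.35746508, 0.03863232]), 'moment': array([-0.02689821, -0.00761608, -0.00405333]), 'grasp_force': 0.0, 'gripper_width': 0.09167683996142482}
```

View pics/scene0.png

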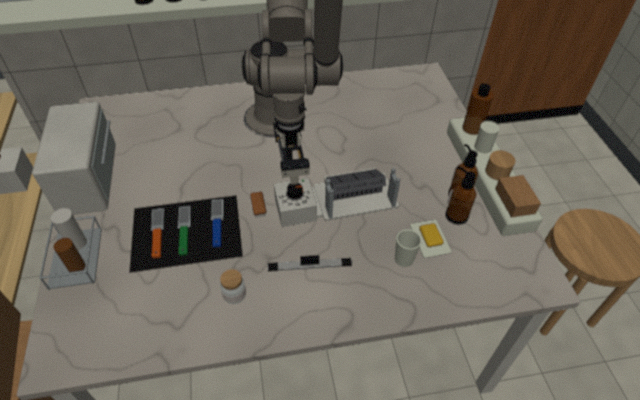

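View pics/side0.png

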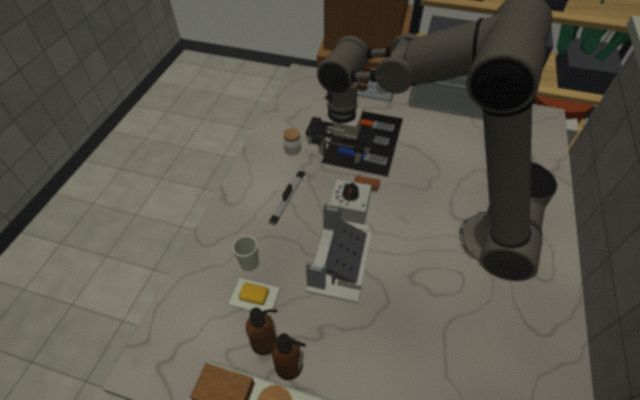

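View pics/wrist0.png

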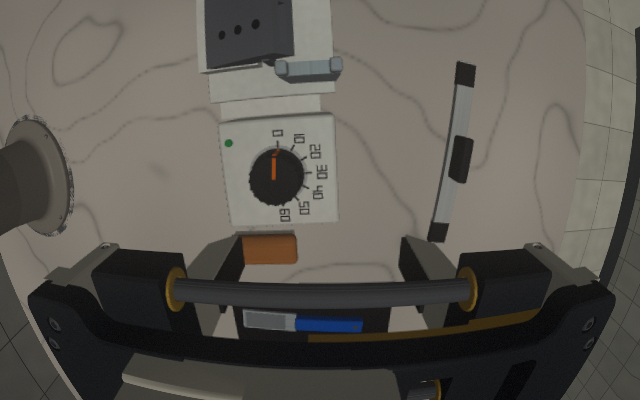

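The scene shows orange, green and blue paddles on the mat (scene about (157,230), (184,228), (217,220)). The bar is near (310,264), the console dial near (297,192), and the block and forks near (360,190). The wrist view has the dial at (277,177) and the bar between (465,72) and (438,232). Next come rough positions.

Run:
```python
from h import *
c=cam('scene'); w=cam('wrist')
f=lambda n,u,v,z,cc:onz(n,u,v,z,cc).round(3)[:2]
for k,l in dict(o=[(156,255),(157,230),(158,209)],g=[(183,252),(184,228),(185,207)],b=[(217,245),(217,220),(218,200)],bar=[(269,267),(351,262)],salts=[(233,297)],tumb=[(405,262)],soap=[(431,237)],brush=[(258,203)],mat=[(131,266),(242,257),(133,205),(238,198)]).items(): print(k,*[f('scene',u,v,.01,c) for u,v in l])
print('console',*[f('wrist',u,v,.08,w) for u,v in [(219,122),(333,113),(338,222),(231,226)]],'dial',f('wrist',277,177,.111,w))
print('bar',*[f('wrist',u,v,.01,w) for u,v in [(465,72),(438,232)]])
```

```text
o [ 0.592 -0.42 ] [ 0.497 -0.419] [ 0.41  -0.418]
g [ 0.595 -0.341] [ 0.503 -0.337] [ 0.417 -0.333]
b [ 0.586 -0.24 ] [ 0.489 -0.235] [ 0.405 -0.227]
bar [ 0.692 -0.095] [0.717 0.145]
salts [ 0.774 -0.205]
tumb [0.744 0.301]
soap [0.669 0.407]
brush [ 0.44  -0.101]
mat [ 0.619 -0.49 ] [ 0.643 -0.169] [ 0.379 -0.498] [ 0.407 -0.163]
console [0.421 0.067] [0.536 0.073] [ 0.542 -0.04 ] [ 0.425 -0.045] dial [0.484 0.017]
bar [0.706 0.132] [ 0.686 -0.085]
```

{"fn": "servo_tool", "kwargs": {"moves": [6, 0, 0, 0, 5, 0, 0, 0, 5, 0, 0, 0, 0, 0, 0, 0]}}

```text
t: 0.65
eef_pos: [0.5244, 0.163, 0.2343]
eef_rot: [-2.216, -2.226, 0.0]
contact_force: [-0.0, -0.7, -0.3]
gripper_width: 0.0918
grasp_force: 0.0
```

Run:
```python
from h import *
import pickle
c=cam('wrist'); im=save('wrist','w1.png'); pickle.dump(c,open('w1.pkl','wb'))
print(arm.get_state()['eef_pos'],arm.get_state()['t'])
```

```text
[0.52458581 0.16127698 0.2343264 ] 0.7
```

{"fn": "servo_tool", "kwargs": {"moves": [6, 0, 0, 0, 5, 0, 0, 0, 1, 0, 0, 0, 0, 0, 0, 0]}}

```text
t: 1.2
eef_pos: [0.5251, 0.2792, 0.2344]
eef_rot: [2.221, 2.221, -0.002]
contact_force: [0.9, 0.2, 0.1]
gripper_width: 0.0919
grasp_force: 0.0
```

Run:
```python
from h import *
import pickle
c=cam('wrist'); im=save('wrist','w2.png'); pickle.dump(c,open('w2.pkl','wb'))
a=cv2.imread('pics/w1.png');b=cv2.imread('pics/w2.png')
cv2.imwrite('pics/w12.png',np.vstack([a[0:300,80:600],b[0:300,80:600]]))
```

```text
(no output)
```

View pics/w12.png

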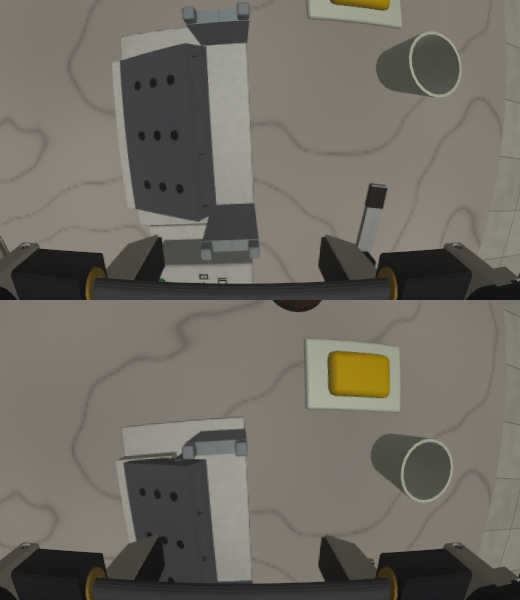

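The upper half (w1) shows the block, with the far fork's prongs at crop (189,13) and (243,9) and the near fork's at (207,251) and (253,246). The lower half (w2) shows the far fork at (189,152) and (241,148). I'll fit the dryer pose to these and the w0 console corners.

Run:
```python
from h import *
import pickle
from scipy.optimize import least_squares
c1=pickle.load(open('w1.pkl','rb'));c2=pickle.load(open('w2.pkl','rb'))
# w0 camera: same mount, rebuild from tcp shift
K,Rm,t=c1; C=-Rm.T@t; c0=(K,np.array(Rm),t)
st=arm.get_state()
C0=C+np.array([0.5247-0.5246,-0.1613,0]); c0=(K,Rm,-Rm@C0); print(C,C0)
obs=[]
for (x,y),uv in zip([(-75,-147.5),(45,-147.5),(45,-262.5),(-75,-262.5)],[(219,122),(333,113),(338,222),(231,226)]): obs.append((c0,(x,y,80,0),uv))
obs.append((c0,(-15,-205,111,0),(277,177)))
for s,y,c,(u,v) in [(-22,105,c1,(189,13)),(22,105,c1,(243,9)),(-22,105,c2,(189,152)),(22,105,c2,(241,148)),(-22,-105,c1,(207,251)),(22,-105,c1,(253,246))]: obs.append((c,(s,y,136,1),(u+80,v)))
for x,y,c,(u,v) in [(-105,125,c2,(122,128)),(50,125,c2,(244,118))]: obs.append((c,(x,y,12,0),(u+80,v)))
def w(p,q):
    x,y,z,f=q; x=x/1e3+f*p[3]; y/=1e3; a=p[2]
    return [p[0]+x*np.cos(a)-y*np.sin(a),p[1]+x*np.sin(a)+y*np.cos(a),z/1e3+p[4]*0]
res=lambda p:np.ravel([np.array(proj('wrist',w(p,q),c))-uv for c,q,uv in obs])
s=least_squares(res,[.49,.22,.05,.02,0],loss='soft_l1'); p=s.x
print(p.round(4)); 
for o,r in zip(obs,res(p).reshape(-1,2)): print(o[1],r.round(1))
print('seat',w(p,(0,0,118,1)),'dial',w(p,(-15,-205,111,0)))
# tri fork height
for q in (0,1): print(tri([ray('wrist',obs[5+q][2][0],obs[5+q][2][1],c1),ray('wrist',obs[7+q][2][0],obs[7+q][2][1],c2)]).round(4))
# block outline check
for y in(86.5,-86.5,0):
  for bx,bz in((0,16.5),(0,-16.5),(-96,16.5)):
    X=bx*np.cos(.5236)-bz*.5; Z=86+bx*.5+bz*np.cos(.5236)
    print(y,bx,bz,[np.round(np.array(proj('wrist',w(p,(X,y,Z,0)),c))-[80,0],0) for c in(c1,c2)])
pickle.dump(p,open('dry.pkl','wb'))
```

```text
[0.52367009 0.24687274 0.38373874] [0.52377009 0.08557274 0.38373874]
[0.4857 0.2192 0.0529 0.023  0.    ]
(-75, -147.5, 80, 0) [-1.8  0.6]
(45, -147.5, 80, 0) [3.5 0.7]
(45, -262.5, 80, 0) [2.5 2. ]
(-75, -262.5, 80, 0) [-0.2  2.2]
(-15, -205, 111, 0) [-1.9  4.8]
(-22, 105, 136, 1) [-0.9 -3. ]
(22, 105, 136, 1) [ 0.5 -3.2]
(-22, 105, 136, 1) [-1.2 -1.3]
(22, 105, 136, 1) [ 0.7 -0.7]
(-22, -105, 136, 1) [-0.9  2.8]
(22, -105, 136, 1) [1.7 5.9]
(-105, 125, 12, 0) [-0.7 -1.9]
(50, 125, 12, 0) [ 0.9 -2.6]
seat [np.float64(0.5086135528427277), np.float64(0.2204457123339762), np.float64(0.118)] dial [np.float64(0.48152309260252585), np.float64(0.013725601782542673), np.float64(0.111)]
[0.4814 0.3225 0.1327]
[0.5245 0.3252 0.1312]
86.5 0 16.5 [array([185.,  41.]), array([186., 165.])]
86.5 0 -16.5 [array([207.,  45.]), array([207., 158.])]
86.5 -96 16.5 [array([120.,  59.]), array([123., 161.])]
-86.5 0 16.5 [array([199., 221.]), array([205., 313.])]
-86.5 0 -16.5 [array([218., 210.]), array([220., 298.])]
-86.5 -96 16.5 [array([136., 208.]), array([147., 290.])]
0 0 16.5 [array([191., 133.]), array([196., 247.])]
0 0 -16.5 [array([212., 129.]), array([214., 235.])]
0 -96 16.5 [array([126., 135.]), array([135., 231.])]
```

{"fn": "servo_tool", "kwargs": {"moves": [-5.5, -1.1, 0, 0, -5.5, -1.1, 0, 0, -5.5, -1.1, 0, 0, -5.5, -1.1, 0, 0, -5.5, -1.1, 0, 0]}}

```text
t: 1.88
eef_pos: [0.4689, 0.0017, 0.235]
eef_rot: [2.223, 2.218, -0.0]
contact_force: [1.4, 0.1, 1.1]
gripper_width: 0.0918
grasp_force: 0.0
```

{"fn": "servo_tool", "kwargs": {"moves": [-5.5, 0, 0, 0, -5.5, 0, 0, 0, -5.5, 0, 0, 0, -5.5, 0, 0, 0, -5.5, 0, 0, 0]}}

```text
t: 2.5
eef_pos: [0.4683, -0.2732, 0.235]
eef_rot: [2.224, 2.218, -0.0]
contact_force: [0.3, 0.2, -0.1]
gripper_width: 0.0919
grasp_force: 0.0
```

{"fn": "servo_tool", "kwargs": {"moves": [0, 0, 0, 10, 0, 0, 0, 10, 0, 0, 0, 10, 0, 0, 0, 10, 0, 0, 0, 10]}}

```text
t: 3.12
eef_pos: [0.4685, -0.2714, 0.2349]
eef_rot: [2.956, 1.062, -0.001]
contact_force: [-0.8, -0.6, -0.2]
gripper_width: 0.092
grasp_force: 0.0
```

{"fn": "servo_tool", "kwargs": {"moves": [0, 0, 0, 10, 0, 0, 0, 10, 0, 0, 0, 10, 0, 0, 0, 10, 0, 0, 0, 0]}}

```text
t: 3.75
eef_pos: [0.4688, -0.2712, 0.2349]
eef_rot: [3.141, -0.001, -0.0]
contact_force: [0.8, -0.5, 1.0]
gripper_width: 0.0916
grasp_force: 0.0
```

Run:
```python
from h import *
import pickle
arm.get_image('side')
c=cam('wrist'); im=save('wrist','m1.png'); pickle.dump(c,open('m1.pkl','wb'))
s=arm.get_state(); print(s['eef_pos'],R.from_rotvec(s['eef_rot']).as_matrix().round(3),s['qpos'].round(2))
```

```text
[ 0.46918395 -0.27075178  0.23487601] [[ 1.     0.002 -0.   ]
 [ 0.002 -1.    -0.   ]
 [-0.     0.    -1.   ]] [-0.66  0.37  1.48 -0.    1.29  0.9 ]
```

{"fn": "servo_tool", "kwargs": {"moves": [0, 5, 0, 0, 0, 5, 0, 0, 0, 0, 0, 0, 0, 0, 0, 0]}}

```text
t: 4.35
eef_pos: [0.4695, -0.3697, 0.2344]
eef_rot: [-3.141, -0.001, 0.001]
contact_force: [0.5, 0.6, 0.5]
gripper_width: 0.0924
grasp_force: 0.0
```

Run:
```python
from h import *
import pickle
arm.get_image('side')
c=cam('wrist'); im=save('wrist','m2.png'); pickle.dump(c,open('m2.pkl','wb'))
s=arm.get_state(); print(s['eef_pos'],s['t'])
def blobs(f,c):
    im=cv2.imread(f); hsv=cv2.cvtColor(im,cv2.COLOR_BGR2HSV)
    for n,lo,hi in[('orange',5,14),('green',45,75),('blue',105,122)]:
        m=cv2.inRange(hsv,(lo,150,90),(hi,255,255)); m[260:]=0
        k,l,st,ce=cv2.connectedComponentsWithStats(m)
        i=1+np.argmax(st[1:,4]) if k>1 else None
        if i is None: print(n,None); continue
        r=cv2.minAreaRect(np.argwhere(l==i)[:,::-1].astype(np.float32)); print(n,st[i],ce[i].round(1),[np.round(x,1) for x in r], onz('wrist',*ce[i],0.018,c).round(4))
        b=np.array([onz('wrist',*q,0.018,c)[:2] for q in cv2.boxPoints(r)]); print(b.round(3).tolist())
for n in('m1','m2'): blobs(f'pics/{n}.png',pickle.load(open(n+'.pkl','rb')))
```

```text
[ 0.46996906 -0.36901188  0.23482708] 4.45
orange [ 174  156   36   67 1709] [191.5 189. ] [array([191.4, 189.5]), array([67.4, 26.9]), np.float64(81.3)] [ 0.4465 -0.1007  0.018 ]
[[0.488, -0.078], [0.492, -0.117], [0.402, -0.122], [0.395, -0.08]]
green [ 370   63   23   86 1539] [381.1 106.8] [array([381.4, 105.8]), array([19.1, 85.2]), np.float64(3.0)] [ 0.5474 -0.3411  0.018 ]
[[0.498, -0.329], [0.6, -0.332], [0.6, -0.355], [0.497, -0.352]]
blue [ 285   72   24   88 1698] [296.1 115.9] [array([296.1, 115.4]), array([20.4, 86.6]), np.float64(3.0)] [ 0.5353 -0.241   0.018 ]
[[0.485, -0.225], [0.588, -0.232], [0.586, -0.256], [0.483, -0.25]]
orange [ 355   66   22   87 1733] [365.6 109.8] [array([365.7, 109.1]), array([20.5, 86.1]), np.float64(0.8)] [ 0.5439 -0.4206  0.018 ]
[[0.493, -0.409], [0.596, -0.409], [0.597, -0.433], [0.493, -0.434]]
green [ 289   63   21   86 1621] [298.7 106.1] [array([298.8, 105.5]), array([19.6, 85.4]), np.float64(1.5)] [ 0.5477 -0.3423  0.018 ]
[[0.498, -0.329], [0.6, -0.332], [0.599, -0.355], [0.497, -0.352]]
blue [ 208   77   20   84 1503] [217.5 119.3] [array([217.2, 118.5]), array([18.8, 83.2]), np.float64(0.9)] [ 0.5355 -0.2424  0.018 ]
[[0.485, -0.225], [0.589, -0.232], [0.586, -0.257], [0.484, -0.251]]
```

View pics/m2.png

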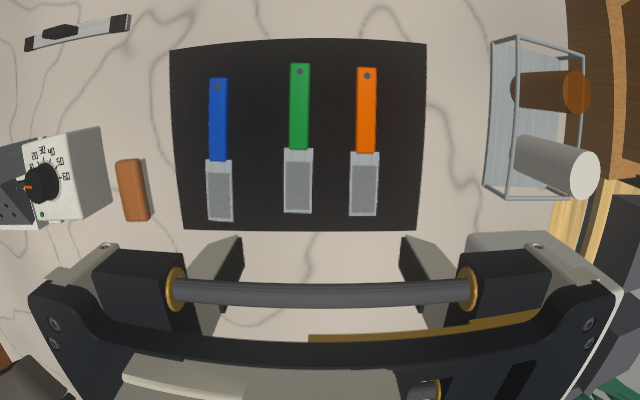

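The wrist view shows all three handles with blades toward the robot: blue (217,119), green (299,106), orange (366,110). The measured heights agree with the text. I'll grasp blue first.

{"fn": "servo_tool", "kwargs": {"moves": [2, -5, 0, 0, 2, -5, 0, 0, 1.5, -2.8, 0, 0, 0, 0, 0, 3.6, 0, 0, 4, 0], "gripper": 5.5}}

```text
t: 5.08
eef_pos: [0.5271, -0.2412, 0.1977]
eef_rot: [3.136, -0.094, 0.011]
contact_force: [0.6, -0.1, -0.4]
gripper_width: 0.0553
grasp_force: 0.0
```

{"fn": "servo_tool", "kwargs": {"moves": [0, 0, 5, 0, 0, 0, 5, 0, 0, 0, 3, 0, 0, 0, 3, 0, 0, 0, 1, 0]}}

```text
t: 5.7
eef_pos: [0.5242, -0.2405, 0.0235]
eef_rot: [-3.139, 0.096, 0.004]
contact_force: [-0.5, -0.1, 1.3]
gripper_width: 0.0548
grasp_force: 0.0
```

{"fn": "servo_tool", "kwargs": {"moves": [0, 0, 1, 0, 0, 0, 0, 0]}}

```text
t: 5.95
eef_pos: [0.5252, -0.2418, 0.015]
eef_rot: [3.14, -0.098, 0.0]
contact_force: [0.4, 0.6, -0.2]
gripper_width: 0.0551
grasp_force: 0.0
```

{"fn": "servo_tool", "kwargs": {"moves": [0, 0, 0, 0, 0, 0, 0, 0, 0, 0, 0, 0, 0, 0, 0, 0, 0, 0, 0, 0], "gripper": 0, "grip_force": 12}}

```text
t: 6.58
eef_pos: [0.5251, -0.242, 0.015]
eef_rot: [3.14, -0.099, 0.001]
contact_force: [-0.4, 1.2, 4.7]
gripper_width: 0.024
grasp_force: 12.0
```

{"fn": "servo_tool", "kwargs": {"moves": [0, 0, -2, 0, 0, 0, -4, 0, 0, 0, -5, 0, 0, 0, -5, 0, 0, 0, -3, 0]}}

```text
t: 7.2
eef_pos: [0.5254, -0.2423, 0.2073]
eef_rot: [3.139, -0.099, 0.004]
contact_force: [0.5, 0.5, -1.3]
gripper_width: 0.0239
grasp_force: 12.0
```

Run:
```python
from h import *
a=save('side','x.png'); b=save('wrist','x2.png')
u,v=map(int,proj('side',arm.get_state()['eef_pos'])); print(u,v)
x=max(0,min(u-100,440)); y=max(0,min(v-60,250))
A=cv2.resize(a[y:y+150,x:x+200],(640,480),interpolation=cv2.INTER_CUBIC)[:240*2]
A=cv2.resize(A,(400,300))
cv2.imwrite('pics/l1.png',np.hstack([A,cv2.resize(b[100:340,160:480],(400,300))])[:,:,::-1])
```

```text
356 111
```

View pics/l1.png

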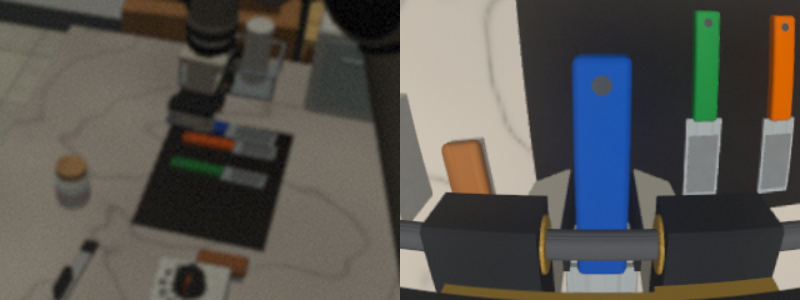

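The right half shows the blue butt's top edge at wrist pixels u≈298–344, v≈146. I'll work out the tilt from that.

```bash
cat >> h.py <<'E'
def pmodel(g,tilt,yaw,px,zc,gx):
    """world pt of paddle point (px along, zc off centreline) held at g with grip at paddle x gx; tilt: blade down +"""
    d=np.array([np.cos(yaw)*np.cos(tilt),np.sin(yaw)*np.cos(tilt),np.sin(tilt)]); n=np.array([-np.cos(yaw)*np.sin(tilt),-np.sin(yaw)*np.sin(tilt),np.cos(tilt)])
    return g+d*(px-gx)+n*zc
E
python3 - <<'E'
from h import *
s=arm.get_state(); g=s['eef_pos']+[0,0,-.004]; c=cam('wrist')
for t in(0,10,20,30):
  print(t,[np.round(proj('wrist',pmodel(g,np.radians(t),-.063,px,z,.042),c)) for px,z in((.105,.007),(.105,-.007),(0,.007))])
E
```

```text
0 [array([322., 144.]), array([322., 141.]), array([322., 321.])]
10 [array([322., 152.]), array([322., 143.]), array([322., 314.])]
20 [array([322., 166.]), array([322., 150.]), array([322., 306.])]
30 [array([322., 185.]), array([322., 162.]), array([322., 297.])]
```

```bash
cat >> h.py <<'E'
import pickle,os
def dry(): return pickle.load(open('dry.pkl','rb'))
def dw(x,y,z):
    p=dry();a=p[2]; return np.array([p[0]+x*np.cos(a)-y*np.sin(a),p[1]+x*np.sin(a)+y*np.cos(a),z])
def tgt(sy,X,Z,th,L=.124,off=.004):
    th=np.radians(th); return dw(X+L*np.cos(th),sy,Z+L*np.sin(th)+off)
def go(P,yaw=None):
    "print the tool-frame move (cm, deg) from here to P"
    s=arm.get_state(); M=R.from_rotvec(s['eef_rot']).as_matrix(); y0=np.arctan2(M[1,0],M[0,0])
    print('at',s['eef_pos'].round(4),'yaw',round(y0,4),'move cm',(M.T@(P-s['eef_pos'])*100).round(2),'turn',None if yaw is None else round(np.degrees(y0-yaw),2))
E
python3 - <<'E'
from h import *
P=tgt(.054,.025,.0845,0); print(P); P[2]=.2; go(P,dry()[2])
E
```

```text
[0.6316094  0.28102899 0.0885    ]
at [ 0.5264 -0.2429  0.2082] yaw -0.0627 move cm [  7.21 -52.95   0.68] turn -6.62
```

{"fn": "servo_tool", "kwargs": {"moves": [0.7, -5.3, 0, 0, 0.7, -5.3, 0, 0, 0.7, -5.3, 0, 0, 0.7, -5.3, 0, 0, 0.7, -5.3, 0, 0]}}

```text
t: 7.92
eef_pos: [0.5759, 0.022, 0.2026]
eef_rot: [-3.14, 0.099, 0.005]
contact_force: [0.8, -0.1, -1.0]
gripper_width: 0.024
grasp_force: 12.0
```

{"fn": "servo_tool", "kwargs": {"moves": [0.7, -5.3, 0, 0, 0.7, -5.3, 0, 0, 0.7, -5.3, 0, 0, 0.7, -5.3, 0, 0, 0.7, -5.3, 0, 0]}}

```text
t: 8.55
eef_pos: [0.6277, 0.284, 0.2021]
eef_rot: [3.139, -0.099, -0.005]
contact_force: [0.6, -0.4, -0.9]
gripper_width: 0.0238
grasp_force: 12.0
```

{"fn": "servo_tool", "kwargs": {"moves": [0, 0, 2, -6.6, 0, 0, 2, 0, 0, 0, 2, 0, 0, 0, 0, 0, 0, 0, 0, 0]}}

```text
t: 9.18
eef_pos: [0.6282, 0.2825, 0.1444]
eef_rot: [3.14, 0.082, -0.001]
contact_force: [0.2, -0.1, -1.0]
gripper_width: 0.0241
grasp_force: 12.0
```

Run:
```python
from h import *
arm.get_image('side')
P=tgt(.054,.025,.0845,0); go(P,dry()[2])
c=cam('wrist'); b=save('wrist','a1.png')
pickle.dump(c,open('a1.pkl','wb'))
print([np.round(proj('wrist',dw(0-.5*z,y,.086+z*.866),c)) for y in(.0325,.054,.0755) for z in(.0055,-.0055)])
cv2.imwrite('pics/a1c.png',cv2.resize(b[100:325,120:420],(800,600),interpolation=cv2.INTER_CUBIC)[:,:,::-1])
```

```text
at [0.6285 0.2826 0.1451] yaw 0.0522 move cm [0.3  0.17 5.66] turn -0.04
[array([346., 365.]), array([346., 354.]), array([324., 365.]), array([324., 354.]), array([301., 365.]), array([301., 354.])]
```

View pics/a1c.png

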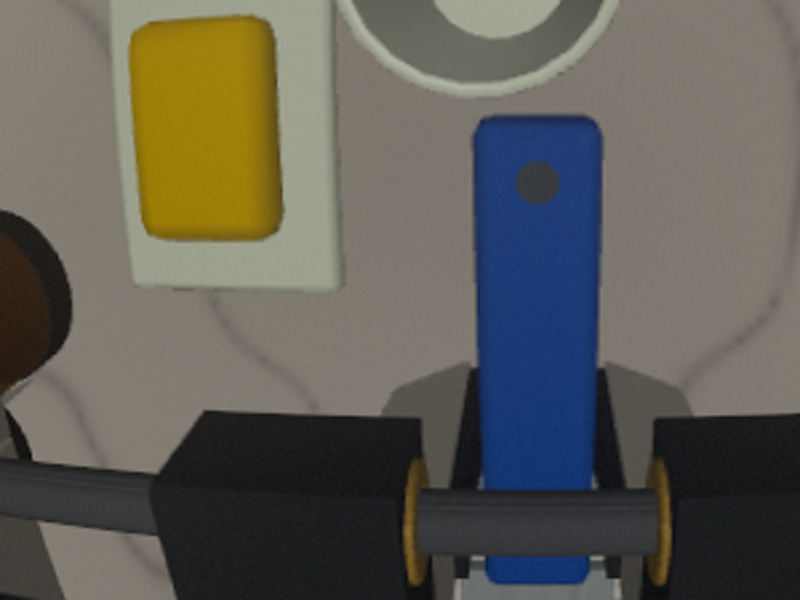

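The handle is square in the jaws. The tumbler rim at crop (480,90) and pump edge at crop (60,300) are close, so I'll locate those before descending.

```bash
python3 - <<'E'
from h import *
c1=pickle.load(open('w1.pkl','rb'));c2=pickle.load(open('w2.pkl','rb'));a=pickle.load(open('a1.pkl','rb'))
print('tumbler',onz('wrist',516,65,.1,c1),onz('wrist',507,170,.1,c2))
for z in(.1,.13,.15): print('pump edge',z,onz('wrist',146,215,z,a).round(3))
print('pump scene base',onz('scene',459,216,0.0).round(3),onz('scene',462,183,0.1).round(3),'side',onz('side',263,345,.03).round(3),onz('side',288,368,.03).round(3))
print('block corners side',[np.round(proj('side',dw(.0+x,y,z))) for x,y,z in((0,.0865,.086),(0,-.0865,.086),(.05,.105,.136),(.05,-.105,.136))])
E
python3 - <<'E'
import cv2
b=cv2.imread('pics/side0.png'); cv2.imwrite('pics/s0c.png',cv2.resize(b[170:395,200:400],(711,800*225//225))[:600] if 0 else cv2.resize(b[170:395,200:400],(533,600),interpolation=cv2.INTER_CUBIC))
E
```

```text
tumbler [0.72331288 0.30030544 0.1       ] [0.72236151 0.30324354 0.1       ]
pump edge 0.1 [0.629 0.416 0.1  ]
pump edge 0.13 [0.642 0.396 0.13 ]
pump edge 0.15 [0.65  0.383 0.15 ]
pump scene base [0.597 0.528 0.   ] [0.547 0.534 0.1  ] side [0.583 0.537 0.03 ] [0.5   0.574 0.03 ]
block corners side [array([325., 270.]), array([337., 221.]), array([305., 263.]), array([323., 203.])]
```

View pics/s0c.png

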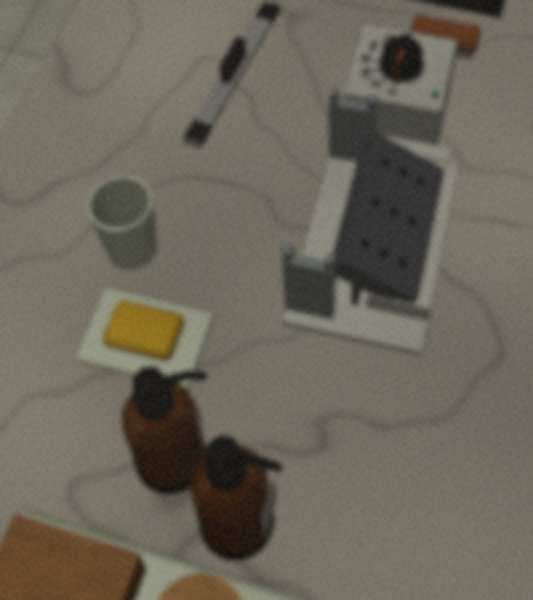

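Run:
```python
from h import *
c=pickle.load(open('w1.pkl','rb')); b=cv2.imread('pics/w1.png')
S=3; o=np.array([185,0]); im=cv2.resize(b[0:265,185:350],None,fx=S*.75,fy=S*.75,interpolation=cv2.INTER_CUBIC); S=S*.75
def pr(P): q=(np.array(proj('wrist',P,c))-o+.5)*S-.5; return tuple(int(round(x)) for x in q)
def bl(x,y,z): return dw(x*.866-z*.5,y,.086+x*.5+z*.866)
def poly(Ps,col): cv2.polylines(im,[np.array([pr(P) for P in Ps])],True,col,1)
for y in(-.054,0,.054): poly([bl(0,y+a,z) for a,z in((-.0215,-.0055),(.0215,-.0055),(.0215,.0055),(-.0215,.0055))],(0,0,255))
poly([bl(0,a,z) for a,z in((-.0865,-.0165),(.0865,-.0165),(.0865,.0165),(-.0865,.0165))],(0,255,0))
poly([bl(x,a,.0165) for a,x in((-.0865,-.096),(.0865,-.096),(.0865,0),(-.0865,0))],(0,255,0))
for y in(-.105,.105):
  for x in(-.022,.022):
    poly([dw(dry()[3]+x+i*.005,y+j*.006,.136) for i,j in((1,1),(1,-1),(-1,-1),(-1,1))],(255,0,0))
cv2.imwrite('pics/ov.png',np.hstack([cv2.resize(b[0:265,185:350],(im.shape[1],im.shape[0]),interpolation=cv2.INTER_CUBIC),im]))
print(im.shape)
```

```text
(596, 371, 3)
```

View pics/ov.png

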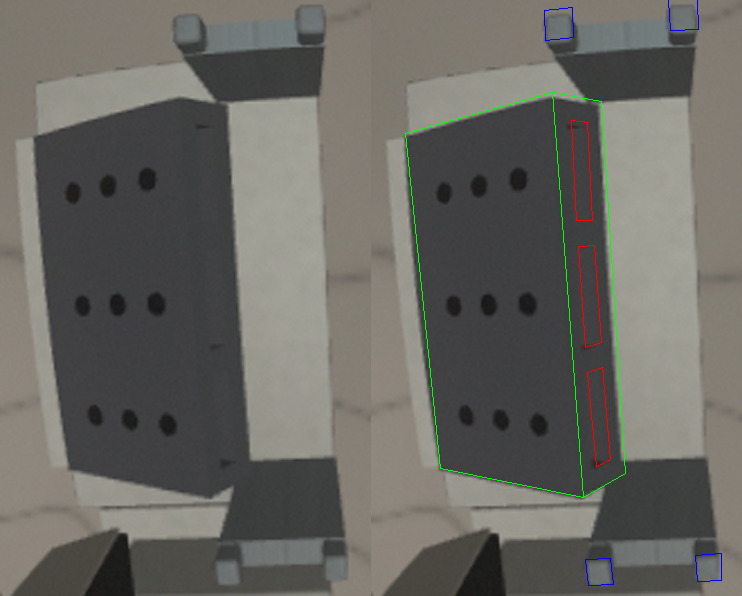

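{"fn": "servo_tool", "kwargs": {"moves": [-1.4, 0.25, 0, 0, 0, 0, 2, 0, 0, 0, 2, 0, 0, 0, 1.6, 0, 0, 0, 0, 0]}}

```text
t: 9.9
eef_pos: [0.6138, 0.2791, 0.0877]
eef_rot: [3.14, 0.082, -0.003]
contact_force: [-0.4, 0.4, -1.7]
gripper_width: 0.024
grasp_force: 12.0
```

Run:
```python
from h import *
print(arm.get_state()['contact_force'].round(1))
go(tgt(.053,-.006,.0845,0),dry()[2])
```

```text
[-0.4  0.4 -1.7]
at [0.6138 0.2791 0.0877] yaw 0.0523 move cm [-1.31  0.   -0.08] turn -0.03
```

{"fn": "servo_tool", "kwargs": {"moves": [-0.7, 0, 0, 0, -0.6, 0, 0, 0, 0, 0, 0, 0, 0, 0, 0, 0]}}

```text
t: 10.4
eef_pos: [0.6015, 0.2788, 0.0892]
eef_rot: [-3.14, -0.082, -0.001]
contact_force: [0.4, -0.0, -2.4]
gripper_width: 0.0242
grasp_force: 12.0
```

Run:
```python
from h import *
s=arm.get_state(); print(s['eef_pos'],s['contact_force'].round(1),s['moment'].round(2))
for a in [(-.006,.0845,0),(-.007,.0845,8),(-.009,.083,16),(-.0115,.081,24),(-.015,.0775,30),(-.0433,.061,30),(-.071,.045,30)]: go(tgt(.053,*a))
```

```text
[0.60149442 0.27875662 0.08922554] [ 0.4 -0.  -2.4] [0.03 0.12 0.01]
at [0.6015 0.2788 0.0892] yaw 0.0524 move cm [-0.08  0.03  0.07] turn None
at [0.6015 0.2788 0.0892] yaw 0.0524 move cm [-0.3   0.03 -1.65] turn None
at [0.6015 0.2788 0.0892] yaw 0.0524 move cm [-0.86  0.03 -3.2 ] turn None
at [0.6015 0.2788 0.0892] yaw 0.0524 move cm [-1.7   0.03 -4.62] turn None
at [0.6015 0.2788 0.0892] yaw 0.0524 move cm [-2.64  0.03 -5.43] turn None
at [0.6015 0.2788 0.0892] yaw 0.0524 move cm [-5.47  0.03 -3.78] turn None
at [0.6015 0.2788 0.0892] yaw 0.0524 move cm [-8.24  0.04 -2.18] turn None
```

{"fn": "servo_tool", "kwargs": {"moves": [-0.15, 0, -0.8, 0, -0.15, 0, -0.8, 0, -0.25, 0, -0.8, 0, -0.3, 0, -0.8, 0, 0, 0, 0, 0], "grip_force": 8}}

```text
t: 11.02
eef_pos: [0.5929, 0.2784, 0.1218]
eef_rot: [-3.14, -0.082, -0.002]
contact_force: [0.0, 0.6, -2.0]
gripper_width: 0.0237
grasp_force: 8.0
```

Run:
```python
from h import *
s=arm.get_state(); print(s['eef_pos'],s['contact_force'].round(1),s['moment'].round(2))
c=cam('wrist'); b=save('wrist','t1.png'); hsv=cv2.cvtColor(b,cv2.COLOR_RGB2HSV)
m=cv2.inRange(hsv,(105,150,60),(122,255,255)); ys,xs=np.nonzero(m[:260]); print('butt top v',ys.min(),'u',xs.min(),xs.max())
g=s['eef_pos']-[0,0,.004]
for t in(0,10,15,20,30): print(t,[np.round(proj('wrist',pmodel(g,np.radians(t),.053,.105,z,.042),c)) for z in(.007,-.007)])
```

```text
[0.59291675 0.27841611 0.12181698] [ 0.   0.6 -2. ] [-0.    0.07  0.  ]
butt top v 150 u 295 347
0 [array([322., 144.]), array([322., 141.])]
10 [array([322., 153.]), array([322., 143.])]
15 [array([322., 159.]), array([322., 146.])]
20 [array([322., 166.]), array([322., 150.])]
30 [array([322., 186.]), array([322., 162.])]
```

{"fn": "servo_tool", "kwargs": {"moves": [-0.4, 0, -0.7, 0, -0.4, 0, -0.7, 0, -0.5, 0, -0.6, 0, -0.5, 0, -0.2, 0, 0, 0, 0, 0]}}

```text
t: 11.7
eef_pos: [0.5744, 0.2774, 0.143]
eef_rot: [-3.141, -0.083, 0.0]
contact_force: [0.6, 0.5, -0.5]
gripper_width: 0.024
grasp_force: 8.0
```

```bash
cat > tilt.py <<'E'
from h import *
import sys
sy=float(sys.argv[1]); col={'b':(105,122),'g':(45,75),'o':(5,14)}[sys.argv[2]]
s=arm.get_state(); print(s['eef_pos'],s['contact_force'].round(1),s['moment'].round(2),s['gripper_width'])
c=cam('wrist'); b=save('wrist','t1.png'); hsv=cv2.cvtColor(b,cv2.COLOR_RGB2HSV)
m=cv2.inRange(hsv,(col[0],150,50),(col[1],255,255))[:260]; k,l,st,ce=cv2.connectedComponentsWithStats(m)
i=min(range(1,k),key=lambda j:abs(ce[j][0]-322)+(1e4 if st[j][4]<400 else 0)); print('blob',st[i])
g=s['eef_pos']-[0,0,.004]
for t in(0,10,20,25,30,35): print(t,[np.round(proj('wrist',pmodel(g,np.radians(t),.053,.105,z,.042),c)[1]) for z in(.007,-.007)],end=' ')
print()
for a in [(-.015,.0775,30),(-.0433,.061,30),(-.071,.045,30)]: go(tgt(sy,*a))
E
python3 tilt.py .053 b
```

```text
[0.57438487 0.27735605 0.14298237] [ 0.6  0.5 -0.5] [ 0.01  0.12 -0.03] 0.024022499776514595
blob [ 293  161   57   99 4756]
0 [np.float64(144.0), np.float64(141.0)] 10 [np.float64(153.0), np.float64(143.0)] 20 [np.float64(166.0), np.float64(150.0)] 25 [np.float64(175.0), np.float64(155.0)] 30 [np.float64(186.0), np.float64(162.0)] 35 [np.float64(198.0), np.float64(170.0)] 
at [0.5746 0.2773 0.1428] yaw 0.0526 move cm [ 0.05  0.03 -0.07] turn None
at [0.5746 0.2773 0.1428] yaw 0.0526 move cm [-2.77  0.03  1.58] turn None
at [0.5746 0.2773 0.1428] yaw 0.0526 move cm [-5.54  0.03  3.18] turn None
```

{"fn": "servo_tool", "kwargs": {"moves": [-0.7, 0, 0.4, 0, -0.7, 0, 0.4, 0, -0.7, 0, 0.4, 0, -0.7, 0, 0.4, 0, 0, 0, 0, 0]}}

```text
t: 12.38
eef_pos: [0.5462, 0.2758, 0.1265]
eef_rot: [3.14, 0.083, -0.001]
contact_force: [1.2, 0.3, -1.4]
gripper_width: 0.0236
grasp_force: 0.8
```

{"fn": "servo_tool", "kwargs": {"moves": [-0.7, 0, 0.4, 0, -0.7, 0, 0.4, 0, -0.7, 0, 0.4, 0, -0.5, 0, 0.3, 0, 0, 0, 0, 0]}}

```text
t: 13.0
eef_pos: [0.5237, 0.2752, 0.1143]
eef_rot: [-3.138, -0.082, -0.014]
contact_force: [4.5, 0.8, 8.6]
gripper_width: 0.0238
grasp_force: 8.0
```

```bash
python3 tilt.py .053 b
```

```text
[0.52366469 0.27515329 0.11434454] [4.5 0.8 8.6] [ 0.12 -0.7   0.  ] 0.02378895857355951
blob [ 294  149   54  111 5040]
0 [np.float64(144.0), np.float64(141.0)] 10 [np.float64(152.0), np.float64(143.0)] 20 [np.float64(165.0), np.float64(149.0)] 25 [np.float64(174.0), np.float64(155.0)] 30 [np.float64(185.0), np.float64(161.0)] 35 [np.float64(197.0), np.float64(169.0)] 
at [0.5237 0.2752 0.1143] yaw 0.0524 move cm [ 5.17  0.08 -2.87] turn None
at [0.5237 0.2752 0.1143] yaw 0.0524 move cm [ 2.33  0.08 -1.25] turn None
at [0.5237 0.2752 0.1143] yaw 0.0524 move cm [-0.45  0.09  0.33] turn None
```

Run:
```python
from h import *
s=arm.get_state(); g=s['eef_pos']-[0,0,.004]; c=cam('wrist')
for gx in(.042,.036,.03,.025): print(gx,[np.round(proj('wrist',pmodel(g,np.radians(t),.053,.105,-.007,gx),c)[1]) for t in(25,28,30,32)])
a=save('side','q.png'); u,v=map(int,proj('side',g)); print(u,v)
b=save('wrist','q2.png')
A=cv2.resize(a[v-40:v+35,u-50:u+50],(400,300),interpolation=cv2.INTER_CUBIC)
cv2.imwrite('pics/q3.png',np.hstack([A,cv2.resize(b[100:340,160:480],(400,300))])[:,:,::-1])
```

```text
0.042 [np.float64(155.0), np.float64(159.0), np.float64(161.0), np.float64(164.0)]
0.036 [np.float64(143.0), np.float64(147.0), np.float64(150.0), np.float64(154.0)]
0.03 [np.float64(131.0), np.float64(135.0), np.float64(139.0), np.float64(142.0)]
0.025 [np.float64(120.0), np.float64(125.0), np.float64(128.0), np.float64(132.0)]
313 252
```

View pics/q3.png

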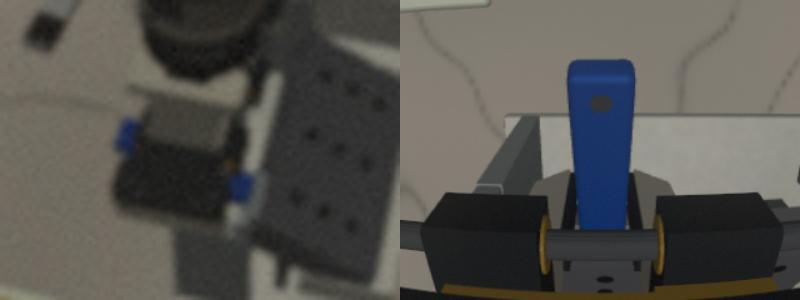

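The picture shows the blue handle tilted and in the slot, with its shoulder at about 11 mm from home after the grip slackened. I'll release it, let it settle, and regrasp.

{"fn": "servo_tool", "kwargs": {"moves": [0, 0, 0, 0, 0, 0, 0, 0, 0, 0, 0, 0], "gripper": 3.4}}

```text
t: 13.52
eef_pos: [0.5205, 0.2744, 0.1113]
eef_rot: [3.14, 0.082, -0.002]
contact_force: [-0.6, -0.3, -0.3]
gripper_width: 0.0339
grasp_force: 0.0
```

```bash
python3 tilt.py .053 b
```

```text
[0.52047825 0.27439861 0.11129414] [-0.6 -0.3 -0.3] [0.05 0.13 0.02] 0.0339315242091287
blob [ 292  143   56  117 5417]
0 [np.float64(144.0), np.float64(141.0)] 10 [np.float64(153.0), np.float64(143.0)] 20 [np.float64(166.0), np.float64(150.0)] 25 [np.float64(175.0), np.float64(155.0)] 30 [np.float64(186.0), np.float64(162.0)] 35 [np.float64(198.0), np.float64(170.0)] 
at [0.5206 0.2744 0.1113] yaw 0.0524 move cm [ 5.46  0.02 -3.22] turn None
at [0.5206 0.2744 0.1113] yaw 0.0524 move cm [ 2.63  0.02 -1.57] turn None
at [0.5206 0.2744 0.1113] yaw 0.0524 move cm [-0.14  0.02  0.03] turn None
```

{"fn": "servo_tool", "kwargs": {"moves": [0.4, 0, -0.2, 0, 0, 0, 0, 0, 0, 0, 0, 0, 0, 0, 0, 0, 0, 0, 0, 0], "gripper": 0, "grip_force": 20}}

```text
t: 14.2
eef_pos: [0.5249, 0.2747, 0.1137]
eef_rot: [3.14, 0.082, 0.0]
contact_force: [0.3, -0.4, 0.0]
gripper_width: 0.0239
grasp_force: 20.0
```

{"fn": "servo_tool", "kwargs": {"moves": [-0.35, 0, 0.2, 0, -0.35, 0, 0.2, 0, 0, 0, 0, 0]}}

```text
t: 14.58
eef_pos: [0.5193, 0.2747, 0.1112]
eef_rot: [-3.139, -0.082, -0.007]
contact_force: [2.6, 0.5, 6.2]
gripper_width: 0.0239
grasp_force: 20.0
```

```bash
python3 tilt.py .053 b
```

```text
[0.51932378 0.27466676 0.11116297] [2.6 0.5 6.2] [ 0.08 -0.49 -0.02] 0.023900079300301053
blob [ 295  153   54  107 4878]
0 [np.float64(144.0), np.float64(141.0)] 10 [np.float64(152.0), np.float64(143.0)] 20 [np.float64(166.0), np.float64(150.0)] 25 [np.float64(175.0), np.float64(155.0)] 30 [np.float64(185.0), np.float64(162.0)] 35 [np.float64(197.0), np.float64(170.0)] 
at [0.5194 0.2747 0.1112] yaw 0.0524 move cm [ 5.59  0.05 -3.2 ] turn None
at [0.5194 0.2747 0.1112] yaw 0.0524 move cm [ 2.76  0.05 -1.57] turn None
at [0.5194 0.2747 0.1112] yaw 0.0524 move cm [-0.02  0.06  0.02] turn None
```

{"fn": "servo_tool", "kwargs": {"moves": [-0.3, 0, 0, 0, -0.3, 0, 0.1, 0, 0, 0, 0, 0]}}

```text
t: 15.0
eef_pos: [0.5179, 0.2747, 0.1121]
eef_rot: [-3.137, -0.082, -0.024]
contact_force: [14.5, -0.7, 7.4]
gripper_width: 0.0239
grasp_force: 20.0
```

```bash
python3 tilt.py .053 b
```

```text
[0.51787257 0.27465783 0.11209529] [14.5 -0.7  7.4] [-0.11 -2.44  0.03] 0.02388388353125781
blob [ 294  155   55  105 4810]
0 [np.float64(144.0), np.float64(141.0)] 10 [np.float64(152.0), np.float64(143.0)] 20 [np.float64(165.0), np.float64(149.0)] 25 [np.float64(174.0), np.float64(154.0)] 30 [np.float64(184.0), np.float64(161.0)] 35 [np.float64(196.0), np.float64(169.0)] 
at [0.5179 0.2747 0.1121] yaw 0.0522 move cm [ 5.78  0.05 -3.05] turn None
at [0.5179 0.2747 0.1121] yaw 0.0522 move cm [ 2.92  0.06 -1.45] turn None
at [0.5179 0.2747 0.1121] yaw 0.0522 move cm [0.13 0.07 0.11] turn None
```

{"fn": "servo_tool", "kwargs": {"moves": [0, 0, 0, 0, 0, 0, 0, 0, 0, 0, -3, 0, 0, 0, -5, 0, 0, 0, -4, 0], "gripper": 3.6}}

```text
t: 15.68
eef_pos: [0.5112, 0.274, 0.2297]
eef_rot: [3.14, 0.083, -0.002]
contact_force: [0.3, -0.6, 0.3]
gripper_width: 0.0359
grasp_force: 0.0
```

```bash
python3 tilt.py .053 b | head -2
```

```text
[0.51116186 0.27402772 0.22971445] [ 0.3 -0.6  0.3] [0.06 0.09 0.01] 0.035948455577445325
blob [ 307  121   28   96 2290]
```

{"fn": "servo_tool", "kwargs": {"moves": [-0.8, 6, 0, 0, -0.8, 6, 0, 0, -0.8, 6, 0, 0, -0.8, 6, 0, 0, -0.8, 6, 0, 0], "gripper": 5.5}}

```text
t: 16.35
eef_pos: [0.4865, -0.0291, 0.228]
eef_rot: [-3.14, -0.083, 0.003]
contact_force: [1.5, -0.7, 0.2]
gripper_width: 0.0549
grasp_force: 0.0
```

{"fn": "servo_tool", "kwargs": {"moves": [-0.8, 6, 0, 0, -0.8, 6, 0, 0, -0.8, 6, 0, 0, -0.8, 6, 0, 0, -0.8, 6, 0, 3]}}

```text
t: 16.98
eef_pos: [0.4626, -0.3306, 0.2279]
eef_rot: [-3.14, 0.002, 0.002]
contact_force: [-0.0, 0.2, 0.7]
gripper_width: 0.0554
grasp_force: 0.0
```

```bash
cat > find.py <<'E'
from h import *
arm.get_image('side'); arm.get_image('side')
c=cam('wrist'); im=save('wrist','f.png'); hsv=cv2.cvtColor(im,cv2.COLOR_RGB2HSV)
s=arm.get_state(); print('t',s['t'],s['eef_pos'].round(4))
for n,lo,hi in[('orange',5,14),('green',45,75),('blue',105,122)]:
    m=cv2.inRange(hsv,(lo,150,60),(hi,255,255)); m[260:]=0; k,l,st,ce=cv2.connectedComponentsWithStats(m)
    for i in range(1,k):
        if st[i][4]<500: continue
        r=cv2.minAreaRect(np.argwhere(l==i)[:,::-1].astype(np.float32))
        b=np.array([onz('wrist',*q,0.018,c)[:2] for q in cv2.boxPoints(r)])
        e=sorted([(np.linalg.norm(b[a]-b[d]),a,d) for a,d in((0,1),(1,2),(2,3),(3,0))])
        ends=sorted([(b[a]+b[d])/2 for _,a,d in e[:2]],key=lambda q:q[0]); v=ends[1]-ends[0]; y=np.arctan2(v[1],v[0])
        print(n,st[i],'shoulder',ends[0].round(4),'len',np.linalg.norm(v).round(4),'yaw',y.round(3))
        if abs(np.linalg.norm(v)-.105)<.01: P=np.r_[(ends[0]+ends[1])/2-v/np.linalg.norm(v)*.0105,.0145]; go(P,y)
E
python3 find.py
```

```text
t 17.125 [ 0.4622 -0.3313  0.2272]
orange [ 384   60   23   88 1803] shoulder [ 0.4922 -0.4199] len 0.1035 yaw -0.009
at [ 0.4622 -0.3313  0.2272] yaw -0.004 move cm [ 7.2   8.9  21.24] turn 0.31
orange [585  67  27  43 870] shoulder [ 0.5985 -0.7336] len 0.0482 yaw -0.549
orange [ 131  155   34   64 1475] shoulder [ 0.3991 -0.0991] len 0.0913 yaw 0.039
green [ 317   55   23   88 1733] shoulder [ 0.4973 -0.3401] len 0.102 yaw -0.034
at [ 0.4622 -0.3313  0.2272] yaw -0.004 move cm [ 7.6   1.02 21.25] turn 1.73
```

{"fn": "servo_tool", "kwargs": {"moves": [3.8, 0.5, 0, 1.7, 3.8, 0.4, 3, 0, 0, 0, 5, 0, 0, 0, 5, 0, 0, 0, 4, 0]}}

```text
t: 17.75
eef_pos: [0.5387, -0.3367, 0.0561]
eef_rot: [-3.139, 0.043, 0.004]
contact_force: [1.2, -0.8, 1.4]
gripper_width: 0.055
grasp_force: 0.0
```

{"fn": "servo_tool", "kwargs": {"moves": [0, 0, 2, 0, 0, 0, 2.2, 0, 0, 0, 0, 0]}}

```text
t: 18.12
eef_pos: [0.5383, -0.3369, 0.0148]
eef_rot: [-3.138, 0.044, 0.006]
contact_force: [0.2, 0.4, 0.3]
gripper_width: 0.0548
grasp_force: 0.0
```

{"fn": "servo_tool", "kwargs": {"moves": [0, 0, 0, 0, 0, 0, 0, 0, 0, 0, 0, 0, 0, 0, 0, 0, 0, 0, 0, 0], "gripper": 0, "grip_force": 12}}

```text
t: 18.75
eef_pos: [0.5396, -0.3399, 0.0175]
eef_rot: [3.14, -0.047, 0.002]
contact_force: [-1.2, -0.3, 4.7]
gripper_width: 0.0236
grasp_force: 12.0
```

{"fn": "servo_tool", "kwargs": {"moves": [0, 0, -2, 0, 0, 0, -4, 0, 0, 0, -5, 0, 0, 0, -5, 0, 0, 0, -3, 0]}}

```text
t: 19.38
eef_pos: [0.5396, -0.3397, 0.2093]
eef_rot: [3.14, -0.047, 0.003]
contact_force: [0.3, 0.0, -2.0]
gripper_width: 0.0234
grasp_force: 12.0
```

Run:
```python
from h import *
P=tgt(-.0005,.007,.0845,0); P[2]=.205; go(P,dry()[2])
```

```text
at [ 0.5396 -0.3397  0.2093] yaw -0.0297 move cm [  6.   -56.74   0.36] turn -4.73
```

{"fn": "servo_tool", "kwargs": {"moves": [0.6, -5.67, 0, 0, 0.6, -5.67, 0, 0, 0.6, -5.67, 0, 0, 0.6, -5.67, 0, 0, 0.6, -5.67, 0, 0]}}

```text
t: 20.0
eef_pos: [0.5774, -0.0551, 0.2063]
eef_rot: [-3.141, 0.047, 0.001]
contact_force: [0.5, 0.2, -1.0]
gripper_width: 0.0236
grasp_force: 12.0
```

{"fn": "servo_tool", "kwargs": {"moves": [0.6, -5.67, 0, 0, 0.6, -5.67, 0, 0, 0.6, -5.67, 0, 0, 0.6, -5.67, 0, 0, 0.6, -5.67, 0, -4.7]}}

```text
t: 20.62
eef_pos: [0.6158, 0.2273, 0.2062]
eef_rot: [3.14, 0.085, -0.002]
contact_force: [0.9, -1.4, -1.1]
gripper_width: 0.0237
grasp_force: 12.0
```

{"fn": "servo_tool", "kwargs": {"moves": [0, 0, 2, 0, 0, 0, 2, 0, 0, 0, 2, 0, 0, 0, 0, 0, 0, 0, 0, 0]}}

```text
t: 21.25
eef_pos: [0.6164, 0.2255, 0.1473]
eef_rot: [-3.14, -0.082, -0.001]
contact_force: [0.6, -0.6, -1.6]
gripper_width: 0.0239
grasp_force: 12.0
```

Run:
```python
from h import *
go(tgt(-.0005,.007,.0845,0,off=.006),dry()[2])
s=arm.get_state();c=cam('wrist'); b=save('wrist','t2.png'); hsv=cv2.cvtColor(b,cv2.COLOR_RGB2HSV)
m=cv2.inRange(hsv,(45,150,50),(75,255,255))[:260];ys,xs=np.nonzero(m);print('top',ys.min(),xs.min(),xs.max())
g=s['eef_pos']-[0,0,.006]
for gx in(.042,.038): print([np.round(proj('wrist',pmodel(g,np.radians(t),.053,.105,z,gx),c)[1]) for t in(-5,0,5) for z in (.007,-.007)])
```

```text
at [0.6164 0.2255 0.1473] yaw 0.0523 move cm [ 0.01 -0.01  5.68] turn -0.03
top 148 299 344
[np.float64(142.0), np.float64(140.0), np.float64(144.0), np.float64(140.0), np.float64(147.0), np.float64(141.0)]
[np.float64(134.0), np.float64(133.0), np.float64(136.0), np.float64(133.0), np.float64(139.0), np.float64(133.0)]
```

{"fn": "servo_tool", "kwargs": {"moves": [0.2, 0, 2, 0, 0, 0, 2, 0, 0, 0, 1.6, 0, -0.7, 0, 0, 0, -0.7, 0, 0, 0]}}

```text
t: 21.92
eef_pos: [0.6103, 0.2253, 0.0942]
eef_rot: [-3.138, -0.082, -0.026]
contact_force: [18.1, 1.0, 1.1]
gripper_width: 0.0234
grasp_force: 12.0
```

{"fn": "servo_tool", "kwargs": {"moves": [0, 0, 0, 0, -0.15, 0, -0.8, 0, -0.15, 0, -0.8, 0, -0.25, 0, -0.8, 0, -0.3, 0, -0.8, 0], "grip_force": 10}}

```text
t: 22.55
eef_pos: [0.5989, 0.2246, 0.126]
eef_rot: [-3.139, -0.082, -0.015]
contact_force: [6.4, 0.2, 0.7]
gripper_width: 0.0238
grasp_force: 10.0
```

{"fn": "servo_tool", "kwargs": {"moves": [-0.4, 0, -0.7, 0, -0.4, 0, -0.7, 0, -0.5, 0, -0.6, 0, -0.5, 0, -0.2, 0, 0, 0, 0, 0]}}

```text
t: 23.18
eef_pos: [0.5828, 0.2239, 0.1499]
eef_rot: [-3.138, -0.082, -0.025]
contact_force: [12.2, 0.1, 5.8]
gripper_width: 0.0236
grasp_force: 10.0
```

```bash
sed -i 's/go(tgt(sy,\*a))/go(tgt(sy,*a,off=.006))/' tilt.py; python3 tilt.py -.0005 g
```

```text
[0.58284575 0.22392681 0.14986263] [12.2  0.1  5.8] [ 0.04 -1.92  0.06] 0.02355467962901101
blob [ 293  145   57  115 5229]
0 [np.float64(144.0), np.float64(141.0)] 10 [np.float64(152.0), np.float64(143.0)] 20 [np.float64(165.0), np.float64(149.0)] 25 [np.float64(174.0), np.float64(154.0)] 30 [np.float64(184.0), np.float64(161.0)] 35 [np.float64(196.0), np.float64(169.0)] 
at [0.5829 0.2239 0.1498] yaw 0.0521 move cm [-0.51  0.    0.42] turn None
at [0.5829 0.2239 0.1498] yaw 0.0521 move cm [-3.36  0.01  2.02] turn None
at [0.5829 0.2239 0.1498] yaw 0.0521 move cm [-6.16  0.01  3.58] turn None
```

{"fn": "servo_tool", "kwargs": {"moves": [1.0, 0, -0.5, 0, 1.5, 0, -0.8, 0, 0, 0, 0, 0]}}

```text
t: 23.6
eef_pos: [0.6034, 0.2248, 0.1585]
eef_rot: [-3.14, -0.082, -0.002]
contact_force: [-0.8, 0.7, -1.3]
gripper_width: 0.0242
grasp_force: 10.0
```

Run:
```python
from h import *
s=arm.get_state(); g=s['eef_pos']-[0,0,.006]; print(s['eef_pos'])
a=save('side','q.png'); u,v=map(int,proj('side',g)); b=save('wrist','q2.png')
d=save('scene','q3.png'); U,V=map(int,proj('scene',g))
A=cv2.resize(a[v-40:v+35,u-50:u+50],(400,300),interpolation=cv2.INTER_CUBIC)
B=cv2.resize(d[V-40:V+35,U-50:U+50],(400,300),interpolation=cv2.INTER_CUBIC)
C=cv2.resize(b[100:325,170:470],(400,300))
cv2.imwrite('pics/q4.png',np.vstack([np.hstack([A,C]),np.hstack([B,cv2.resize(b[225:400,200:433],(400,300))])])[:,:,::-1])
```

```text
[0.60339963 0.22479999 0.15851735]
```

View pics/q4.png

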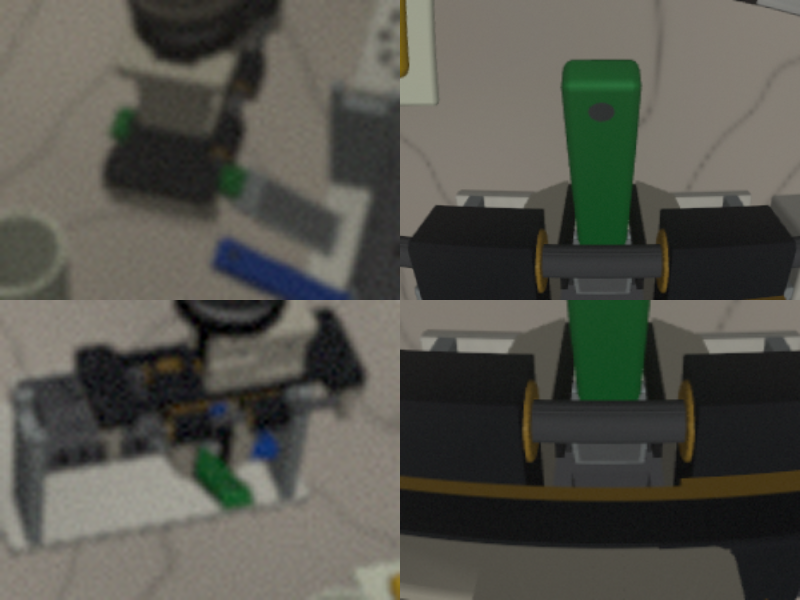

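The lower-left view shows blue racked. Green is held tilted outside the block, with wrist edges at butt top ~164, butt bottom ~146 and shoulder ~284.5. I'll solve for its in-hand pose.

Run:
```python
from h import *
from scipy.optimize import least_squares
s=arm.get_state(); c=cam('wrist')
b=cv2.imread('pics/q2.png')
hs=cv2.cvtColor(b,cv2.COLOR_BGR2HSV)[:,321]; print([(v,int(hs[v][2])) for v in range(142,172,2)],[(v,*map(int,hs[v])) for v in range(278,296,2)])
f=lambda p:[proj('wrist',pmodel(s['eef_pos']-[0,0,p[2]],p[0],.053,x,z,p[1]),c)[1]-v for x,z,v in((.105,.007,164),(.105,-.007,146),(0,.007,284.5))]+[(p[2]-.006)*800]
r=least_squares(f,[.4,.04,.006]); print(np.degrees(r.x[0]),r.x,r.fun)
tip=pmodel(s['eef_pos']-[0,0,r.x[2]],r.x[0],.053,-.082,0,r.x[1]); print('tip',tip)
print('mouth',dw(0,0,.086))
```

```text
[(142, 125), (144, 94), (146, 79), (148, 81), (150, 80), (152, 80), (154, 81), (156, 83), (158, 85), (160, 92), (162, 102), (164, 108), (166, 96), (168, 85), (170, 77)] [(278, 67, 179, 74), (280, 68, 198, 72), (282, 67, 196, 73), (284, 0, 9, 29), (286, 90, 7, 36), (288, 120, 11, 45), (290, 105, 10, 51), (292, 105, 20, 50), (294, 105, 9, 56)]
31.002744104841664 [0.54109996 0.03171044 0.00856993] [ 2.37753902 -2.93484377  1.50552592  2.05594412]
tip [0.50444474 0.21956293 0.09015388]
mouth [0.48567069 0.2192318  0.086     ]
```

Run:
```python
from h import *
s=arm.get_state(); g=s['eef_pos']-[0,0,.006]; u,v=map(int,proj('side',g))
o,d=ray('side',u-50+337/4,v-40+234/4); P=o+d*(.2205-o[1])/d[1]; print('tip',P)
o,d=ray('side',u-50+232/4,v-40+180/4); P=o+d*(.2225-o[1])/d[1]; print('shoulder top mid',P)
for t,gx in((25,.032),(28,.032),(31,.032)):
  print(t,[np.round((np.array(proj('side',pmodel(g,np.radians(t),.053,x,z,gx)))-[u-50,v-40])*4) for x,z in((-.082,0),(0,.007))])
```

```text
tip [0.50098218 0.2205     0.09636994]
shoulder top mid [0.57948209 0.2225     0.1363555 ]
25 [array([341., 228.]), array([244., 178.])]
28 [array([337., 232.]), array([244., 179.])]
31 [array([333., 235.]), array([243., 180.])]
```

{"fn": "servo_tool", "kwargs": {"moves": [0, 0, -0.2, 0, -0.5, 0, 0.29, 0, -0.5, 0, 0.29, 0, -0.5, 0, 0.29, 0, 0, 0, 0, 0]}}

```text
t: 24.38
eef_pos: [0.587, 0.224, 0.1508]
eef_rot: [3.14, 0.083, -0.001]
contact_force: [-0.3, -0.8, -0.8]
gripper_width: 0.0234
grasp_force: 10.0
```

{"fn": "servo_tool", "kwargs": {"moves": [-0.5, 0, 0.29, 0, -0.5, 0, 0.29, 0, 0, 0, 0, 0]}}

```text
t: 24.75
eef_pos: [0.5821, 0.2238, 0.1483]
eef_rot: [-3.139, -0.082, -0.02]
contact_force: [10.3, 0.1, 3.6]
gripper_width: 0.0242
grasp_force: 10.0
```

{"fn": "servo_tool", "kwargs": {"moves": [0.7, 0, -0.4, 0, 0, 0, 0.4, 0, -0.7, 0, 0.4, 0, -0.3, 0, 0.15, 0, 0, 0, 0, 0]}}

```text
t: 25.38
eef_pos: [0.579, 0.2235, 0.1422]
eef_rot: [-3.139, -0.082, -0.019]
contact_force: [11.5, 0.1, 5.7]
gripper_width: 0.0233
grasp_force: 10.0
```

Run:
```python
from h import *
s=arm.get_state(); g=s['eef_pos']-[0,0,.006]; print(s['eef_pos'],s['contact_force'])
a=save('side','q.png'); u,v=map(int,proj('side',g)); b=save('wrist','q2.png')
hs=cv2.cvtColor(b,cv2.COLOR_RGB2HSV)[:,321]; print([(i,int(hs[i][2])) for i in range(130,176,2)],[(i,*map(int,hs[i])) for i in range(274,296,2)])
A=cv2.resize(a[v-40:v+35,u-30:u+70],(800,600),interpolation=cv2.INTER_CUBIC)
def q(P): return tuple(int(x) for x in (np.array(proj('side',P))-[u-30,v-40])*8)
for t in(25,30): cv2.line(A,q(pmodel(g,np.radians(t),.053,-.082,0,.032)),q(pmodel(g,np.radians(t),.053,0,0,.032)),(255,0,0),1)
for y in(-.0215,.0215):
  cv2.line(A,q(dw(-.0027,y,.0908)),q(dw(.0027,y,.0812)),(255,255,0),1)
cv2.imwrite('pics/q5.png',A[:,:,::-1])
```

```text
[0.57901167 0.223502   0.1421506 ] [11.5326051   0.11540115  5.71868263]
[(130, 79), (132, 80), (134, 82), (136, 85), (138, 93), (140, 104), (142, 104), (144, 95), (146, 83), (148, 80), (150, 77), (152, 79), (154, 79), (156, 57), (158, 50), (160, 51), (162, 51), (164, 52), (166, 51), (168, 52), (170, 53), (172, 79), (174, 79)] [(274, 69, 201, 75), (276, 67, 161, 76), (278, 80, 8, 95), (280, 75, 16, 96), (282, 75, 11, 96), (284, 60, 8, 32), (286, 80, 19, 40), (288, 105, 11, 48), (290, 90, 5, 50), (292, 90, 5, 48), (294, 90, 5, 53)]
```

View pics/q5.png

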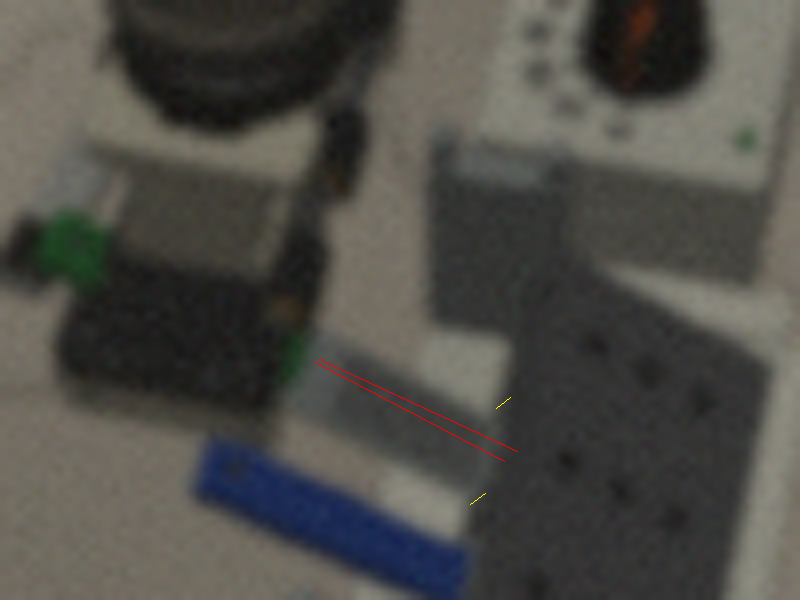

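```bash
cat > fit.py <<'E'
from h import *
from scipy.optimize import least_squares
def fit(vt,vs,c,e,offs=(.004,.006,.008)):
    for off in offs:
        f=lambda p:[proj('wrist',pmodel(e-[0,0,off],p[0],.053,x,.0065,p[1]),c)[1]-v for x,v in((.1045,vt),(0,vs))]
        r=least_squares(f,[.4,.035]); tip=pmodel(e-[0,0,off],r.x[0],.053,-.082,0,r.x[1]); p=dry()
        X=(tip[0]-p[0])*np.cos(p[2])+(tip[1]-p[1])*np.sin(p[2]); Z=tip[2]-.086
        print('off',off,'tilt',np.degrees(r.x[0]).round(1),'gx',r.x[1].round(4),'tip s',(X*.866+Z*.5).round(4),'n',(-X*.5+Z*.866).round(4))
if __name__=='__main__':
    import sys; fit(float(sys.argv[1]),float(sys.argv[2]),cam('wrist'),arm.get_state()['eef_pos'])
E
python3 fit.py 141 277
python3 - <<'E'
import cv2
b=cv2.imread('pics/q2.png');hs=cv2.cvtColor(b,cv2.COLOR_BGR2HSV)[:,312];print([(i,*map(int,hs[i])) for i in range(110,150,2)])
E
```

```text
off 0.004 tilt 34.4 gx 0.0149 tip s 0.0104 n -0.0091
off 0.006 tilt 33.3 gx 0.0169 tip s 0.0073 n -0.0089
off 0.008 tilt 32.1 gx 0.0187 tip s 0.0043 n -0.0088
[(110, 16, 30, 126), (112, 18, 30, 126), (114, 19, 29, 125), (116, 18, 30, 126), (118, 20, 31, 125), (120, 18, 30, 126), (122, 17, 32, 126), (124, 36, 36, 106), (126, 65, 143, 80), (128, 66, 155, 79), (130, 65, 153, 80), (132, 65, 155, 82), (134, 65, 157, 83), (136, 65, 156, 85), (138, 66, 155, 94), (140, 67, 159, 101), (142, 67, 162, 104), (144, 68, 167, 93), (146, 67, 159, 85), (148, 66, 158, 79)]
```

{"fn": "servo_tool", "kwargs": {"moves": [1.0, 0, -0.5, 0, 0, 0, -1.0, 0, 0, 0, 0, 0, 0, 0, 0, 0]}}

```text
t: 25.98
eef_pos: [0.5841, 0.2238, 0.1543]
eef_rot: [3.14, 0.083, -0.002]
contact_force: [-0.9, -0.1, -2.5]
gripper_width: 0.0237
grasp_force: 10.0
```

```bash
cat > auto.py <<'E'
from fit import *
import sys
lo,hi={'b':(100,125),'g':(50,80),'o':(3,16)}[sys.argv[1]]
s=arm.get_state();c=cam('wrist');b=save('wrist','q2.png');hs=cv2.cvtColor(b,cv2.COLOR_RGB2HSV)
ok=lambda h:lo<=h[0]<=hi and h[1]>90
T=[];B=[];S=[]
for u in range(312,333,3):
    col=hs[:,u]; r=[v for v in range(60,300) if ok(col[v])]
    if not r: continue
    B.append(r[0]); S.append(max(v for v in r if v<330)); w=col[r[0]:r[0]+35,2].astype(int); w=np.convolve(w,np.ones(3)/3,'same'); w[:4]=0;w[-2:]=0; T.append(r[0]+int(np.argmax(w)))
print('pos',s['eef_pos'].round(4),'F',s['contact_force'].round(1),'t',s['t'],'butt bottom',np.median(B),'butt top',np.median(T),'shoulder',np.median(S))
fit(np.median(T),np.median(S)+1,c,s['eef_pos'])
E
python3 auto.py g
```

```text
pos [0.5841 0.2238 0.1543] F [-0.9 -0.1 -2.5] t 25.975 butt bottom 125.0 butt top 141.0 shoulder 276.0
off 0.004 tilt 33.6 gx 0.015 tip s 0.0206 n 0.0003
off 0.006 tilt 32.5 gx 0.0171 tip s 0.0175 n 0.0004
off 0.008 tilt 31.3 gx 0.0189 tip s 0.0145 n 0.0006
```

{"fn": "servo_tool", "kwargs": {"moves": [-0.5, 0, 0.29, 0, -0.5, 0, 0.29, 0, -0.5, 0, 0.29, 0, -0.5, 0, 0.29, 0, 0, 0, 0, 0]}}

```text
t: 26.65
eef_pos: [0.5642, 0.2227, 0.1429]
eef_rot: [3.14, 0.082, -0.001]
contact_force: [0.0, 0.9, -2.3]
gripper_width: 0.0237
grasp_force: 10.0
```

{"fn": "servo_tool", "kwargs": {"moves": [-0.4, 0, 0.23, 0, -0.4, 0, 0.23, 0, 0, 0, 0, 0]}}

```text
t: 27.02
eef_pos: [0.5563, 0.2223, 0.1383]
eef_rot: [3.14, 0.082, -0.001]
contact_force: [-0.6, -0.0, -2.1]
gripper_width: 0.0234
grasp_force: 10.0
```

```bash
python3 auto.py g
```

```text
pos [0.5563 0.2223 0.1383] F [-0.6 -0.  -2.1] t 27.025 butt bottom 125.0 butt top 141.0 shoulder 277.0
off 0.004 tilt 32.9 gx 0.0161 tip s -0.0126 n 0.0015
off 0.006 tilt 31.8 gx 0.0181 tip s -0.0156 n 0.0017
off 0.008 tilt 30.6 gx 0.0199 tip s -0.0185 n 0.0019
```

{"fn": "servo_tool", "kwargs": {"moves": [-0.7, 0, 0.4, 0, -0.7, 0, 0.4, 0, -0.7, 0, 0.4, 0, -0.7, 0, 0.4, 0, 0, 0, 0, 0]}}

```text
t: 27.7
eef_pos: [0.528, 0.2209, 0.1222]
eef_rot: [3.14, 0.083, -0.001]
contact_force: [-0.0, 0.1, -0.4]
gripper_width: 0.0238
grasp_force: 10.0
```

{"fn": "servo_tool", "kwargs": {"moves": [0, 0, 0, 0, 0, 0, 0, 0, 0, 0, 0, 0], "gripper": 3.4}}

```text
t: 28.08
eef_pos: [0.5291, 0.2209, 0.1228]
eef_rot: [-3.14, -0.082, -0.001]
contact_force: [-0.2, 0.8, -0.1]
gripper_width: 0.0337
grasp_force: 0.0
```

{"fn": "servo_tool", "kwargs": {"moves": [0.7, 0, -0.4, 0, 0.7, 0, -0.4, 0, 0.7, 0, -0.4, 0, 0, 0, 0, 0, 0, 0, 0, 0]}}

```text
t: 28.7
eef_pos: [0.5495, 0.2219, 0.1344]
eef_rot: [3.14, 0.082, -0.001]
contact_force: [-0.0, -1.1, -0.6]
gripper_width: 0.0341
grasp_force: 0.0
```

```bash
python3 auto.py g
```

```text
pos [0.5495 0.2219 0.1344] F [-0.  -1.1 -0.6] t 28.7 butt bottom 158.0 butt top 171.0 shoulder 283.0
off 0.004 tilt 34.9 gx 0.0272 tip s -0.0313 n -0.0028
off 0.006 tilt 34.0 gx 0.0292 tip s -0.0344 n -0.003
off 0.008 tilt 33.1 gx 0.0311 tip s -0.0374 n -0.0032
```

{"fn": "servo_tool", "kwargs": {"moves": [0.2, 0, -0.1, 0, 0, 0, 0, 0, 0, 0, 0, 0, 0, 0, 0, 0], "gripper": 0, "grip_force": 15}}

```text
t: 29.25
eef_pos: [0.5517, 0.2221, 0.1355]
eef_rot: [-3.141, -0.082, -0.0]
contact_force: [-0.0, -0.3, -1.0]
gripper_width: 0.0011
grasp_force: 0.0
```

{"fn": "servo_tool", "kwargs": {"moves": [-0.7, 0, 0.4, 0, -0.7, 0, 0.4, 0, -0.7, 0, 0.4, 0, -0.5, 0, 0.29, 0, 0, 0, 0, 0]}}

```text
t: 29.88
eef_pos: [0.5252, 0.2208, 0.1207]
eef_rot: [3.14, 0.083, -0.001]
contact_force: [-1.2, 0.1, 1.1]
gripper_width: 0.0007
grasp_force: 0.8
```

```bash
python3 auto.py g
```

```text
pos [0.5252 0.2208 0.1207] F [-1.2  0.1  1.1] t 29.875 butt bottom 110.0 butt top 122.0 shoulder 235.0
off 0.004 tilt 51.5 gx -0.0338 tip s 0.0047 n -0.0109
off 0.006 tilt 51.8 gx -0.0346 tip s 0.0046 n -0.0125
off 0.008 tilt 52.1 gx -0.0355 tip s 0.0045 n -0.0142
```

{"fn": "servo_tool", "kwargs": {"moves": [0.8, 0, -2, 0, 1.5, 0, -4, 0, 0, 0, 0, 0, 0, 0, 0, 0]}}

```text
t: 30.42
eef_pos: [0.5483, 0.2218, 0.18]
eef_rot: [3.14, 0.082, -0.001]
contact_force: [0.2, -0.2, 0.4]
gripper_width: 0.0005
grasp_force: 0.0
```

Run:
```python
from h import *
a=save('side','q.png'); u,v=map(int,proj('side',dw(.03,0,.11))); b=save('wrist','q2.png'); d=save('scene','q3.png'); U,V=map(int,proj('scene',dw(.03,0,.11)))
A=cv2.resize(a[v-40:v+50,u-60:u+60],(400,300),interpolation=cv2.INTER_CUBIC)
D=cv2.resize(d[V-45:V+45,U-60:U+60],(400,300),interpolation=cv2.INTER_CUBIC)
cv2.imwrite('pics/q6.png',np.vstack([np.hstack([A,D]),cv2.resize(b[60:285,170:470],(400,300)).repeat(1,0) if 0 else cv2.resize(b[60:285,20:620],(800,300))])[:,:,::-1])
```

```text
(no output)
```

View pics/q6.png

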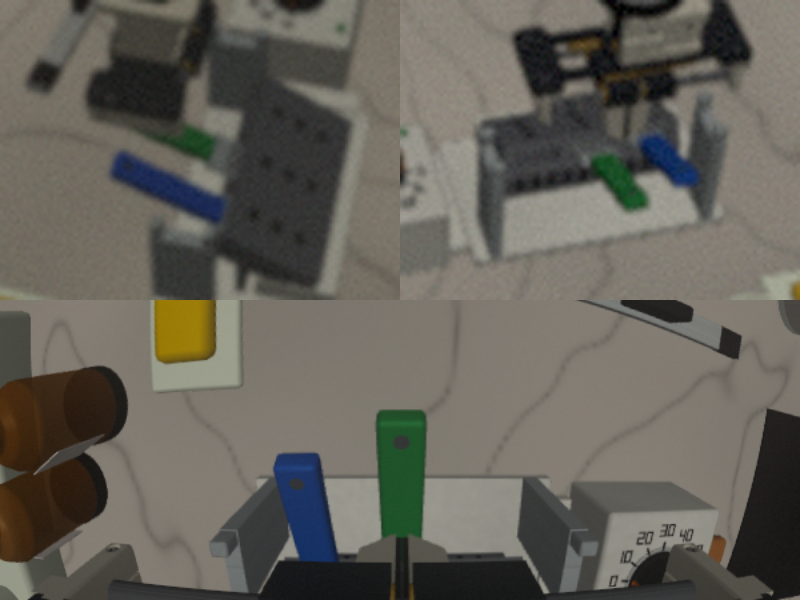

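The views show blue home and green in slot 2, about 20–25 mm short with its butt sagging a little, so my fingers closed above it. I'll regrasp lower.

{"fn": "servo_tool", "kwargs": {"moves": [-0.9, 0, 0, 0, 0, 0, 0, 0, 0, 0, 3, 0, 0, 0, 3, 0, 0, 0, 1, 0], "gripper": 3.8}}

```text
t: 31.2
eef_pos: [0.5387, 0.2212, 0.109]
eef_rot: [3.14, 0.082, -0.005]
contact_force: [-0.1, -0.0, 0.1]
gripper_width: 0.0375
grasp_force: 0.0
```

{"fn": "servo_tool", "kwargs": {"moves": [0, 0, 0, 0, 0, 0, 0, 0, 0, 0, 0, 0, 0, 0, 0, 0], "gripper": 0}}

```text
t: 31.7
eef_pos: [0.5405, 0.2216, 0.1117]
eef_rot: [-3.14, -0.082, -0.004]
contact_force: [0.8, -0.8, 2.9]
gripper_width: 0.0236
grasp_force: 15.0
```

{"fn": "servo_tool", "kwargs": {"moves": [-0.6, 0, 0.1, 0, -0.6, 0, 0.12, 0, -0.6, 0, 0.14, 0, 0, 0, 0, 0]}}

```text
t: 32.2
eef_pos: [0.5207, 0.2205, 0.1066]
eef_rot: [3.14, 0.083, -0.003]
contact_force: [0.1, -0.2, -2.7]
gripper_width: 0.0239
grasp_force: 15.0
```

{"fn": "servo_tool", "kwargs": {"moves": [-0.4, 0, 0.15, 0, -0.4, 0, 0.2, 0, 0, 0, 0, 0]}}

```text
t: 32.58
eef_pos: [0.5169, 0.2203, 0.1053]
eef_rot: [-3.139, -0.082, -0.013]
contact_force: [7.7, -0.7, 1.7]
gripper_width: 0.0238
grasp_force: 15.0
```

```bash
python3 auto.py g
```

```text
pos [0.5169 0.2203 0.1053] F [ 7.7 -0.7  1.7] t 32.575 butt bottom 150.0 butt top 166.0 shoulder 283.0
off 0.004 tilt 34.4 gx 0.0261 tip s -0.0731 n -0.0107
off 0.006 tilt 33.5 gx 0.028 tip s -0.0761 n -0.0108
off 0.008 tilt 32.6 gx 0.0298 tip s -0.079 n -0.0109
```

{"fn": "servo_tool", "kwargs": {"moves": [-0.3, 0, -0.05, 0, 0, 0, 0, 0]}}

```text
t: 32.88
eef_pos: [0.5152, 0.2203, 0.1065]
eef_rot: [-3.139, -0.082, -0.018]
contact_force: [10.1, -1.3, 3.4]
gripper_width: 0.0243
grasp_force: 15.0
```

{"fn": "servo_tool", "kwargs": {"moves": [0, 0, 0, 0, 0, 0, 0, 0, 0, 0, -3, 0, 0, 0, -5, 0, 0, 0, -4, 0], "gripper": 3.6}}

```text
t: 33.5
eef_pos: [0.5103, 0.22, 0.2254]
eef_rot: [3.14, 0.083, -0.001]
contact_force: [0.4, -0.2, -0.4]
gripper_width: 0.0362
grasp_force: 0.0
```

{"fn": "servo_tool", "kwargs": {"moves": [3, 0, 0, 0, 3, 0, 0, 0, 0, 0, 0, 0]}}

```text
t: 33.88
eef_pos: [0.5713, 0.2229, 0.223]
eef_rot: [3.14, 0.081, -0.002]
contact_force: [-0.5, 0.4, -0.1]
gripper_width: 0.036
grasp_force: 0.0
```

```bash
cat > butt.py <<'E'
from h import *
b=save('wrist','r.png'); c=cam('wrist'); hs=cv2.cvtColor(b,cv2.COLOR_RGB2HSV)
for n,lo,hi,y in(('b',105,122,.054),('g',45,75,0),('o',3,16,-.054)):
    m=cv2.inRange(hs,(lo,150,50),(hi,255,255)); m[260:]=0; k,l,st,ce=cv2.connectedComponentsWithStats(m)
    for i in range(1,k):
        if st[i][4]>300: print(n,st[i][:5])
    for s in(0,.005,.01,.02): print(s,[np.round(proj('wrist',dw((s+.105)*.866-z*.5,y,.086+(s+.105)*.5+z*.866),c)) for z in(-.007,.007)],end='')
    print()
print(arm.get_state()['eef_pos'],arm.get_state()['t'])
E
python3 butt.py
```

```text
b [ 243  191   33   56 1229]
0 [array([255., 194.]), array([253., 207.])]0.005 [array([254., 189.]), array([252., 202.])]0.01 [array([253., 185.]), array([251., 198.])]0.02 [array([251., 176.]), array([248., 189.])]
g [ 308  193   25   67 1208]
0 [array([321., 193.]), array([321., 207.])]0.005 [array([321., 189.]), array([321., 202.])]0.01 [array([321., 185.]), array([321., 198.])]0.02 [array([321., 176.]), array([321., 189.])]
o [  37  128   73  130 4163]
0 [array([386., 193.]), array([389., 206.])]0.005 [array([387., 189.]), array([390., 202.])]0.01 [array([388., 185.]), array([391., 198.])]0.02 [array([390., 176.]), array([393., 189.])]
[0.57026149 0.22293088 0.22299998] 33.925
```

{"fn": "servo_tool", "kwargs": {"moves": [-1.36, 5.67, 0, 0, -1.36, 5.67, 0, 0, -1.36, 5.67, 0, 0, -1.36, 5.67, 0, 0, -1.36, 5.67, 0, 0], "gripper": 5.5}}

```text
t: 34.55
eef_pos: [0.5158, -0.0646, 0.224]
eef_rot: [-3.14, -0.083, 0.001]
contact_force: [0.6, -0.7, 0.7]
gripper_width: 0.055
grasp_force: 0.0
```

{"fn": "servo_tool", "kwargs": {"moves": [-1.36, 5.67, 0, 0, -1.36, 5.67, 0, 0, -1.36, 5.67, 0, 0, -1.36, 5.67, 0, 0, -1.36, 5.67, 0, 3]}}

```text
t: 35.17
eef_pos: [0.4633, -0.3509, 0.224]
eef_rot: [-3.141, 0.001, 0.001]
contact_force: [1.0, -0.6, 0.4]
gripper_width: 0.0551
grasp_force: 0.0
```

{"fn": "servo_tool", "kwargs": {"moves": [0, 0, 0, 0, 0, 0, 0, 0]}}

```text
t: 35.42
eef_pos: [0.464, -0.349, 0.2237]
eef_rot: [-3.14, -0.0, 0.001]
contact_force: [-0.1, -0.3, 0.8]
gripper_width: 0.0553
grasp_force: 0.0
```

```bash
python3 find.py
```

```text
t 35.575 [ 0.4649 -0.3485  0.2243]
orange [ 373   62   24   89 1569] shoulder [ 0.4925 -0.4206] len 0.1034 yaw 0.002
at [ 0.4649 -0.3485  0.2243] yaw 0.0022 move cm [ 6.86  7.22 20.97] turn 0.03
orange [581  69  26  45 925] shoulder [ 0.5709 -0.7646] len 0.0453 yaw 0.894
orange [ 122  157   33   64 1391] shoulder [ 0.3995 -0.0982] len 0.0905 yaw 0.033
```

{"fn": "servo_tool", "kwargs": {"moves": [3.4, 3.6, 0, 0, 3.4, 3.6, 4, 0, 0, 0, 5, 0, 0, 0, 5, 0, 0, 0, 3, 0]}}

```text
t: 36.2
eef_pos: [0.5317, -0.4191, 0.0518]
eef_rot: [-3.139, -0.003, 0.004]
contact_force: [-0.3, -0.1, 0.1]
gripper_width: 0.0553
grasp_force: 0.0
```

{"fn": "servo_tool", "kwargs": {"moves": [0, 0, 2, 0, 0, 0, 1.8, 0, 0, 0, 0, 0, 0, 0, 0, 0]}}

```text
t: 36.7
eef_pos: [0.5326, -0.4221, 0.0181]
eef_rot: [3.14, 0.0, 0.003]
contact_force: [-1.2, -0.7, 0.3]
gripper_width: 0.0545
grasp_force: 0.0
```

{"fn": "servo_tool", "kwargs": {"moves": [0, 0, 0, 0, 0, 0, 0, 0, 0, 0, 0, 0, 0, 0, 0, 0, 0, 0, 0, 0], "gripper": 0, "grip_force": 12}}

```text
t: 37.33
eef_pos: [0.532, -0.4217, 0.017]
eef_rot: [3.141, 0.0, 0.0]
contact_force: [0.1, -0.2, 1.5]
gripper_width: 0.0239
grasp_force: 12.0
```

{"fn": "servo_tool", "kwargs": {"moves": [0, 0, -2, 0, 0, 0, -4, 0, 0, 0, -5, 0, 0, 0, -5, 0, 0, 0, -3, 0]}}

```text
t: 37.95
eef_pos: [0.5325, -0.422, 0.2115]
eef_rot: [3.138, 0.0, 0.006]
contact_force: [-0.1, -0.1, -2.0]
gripper_width: 0.0242
grasp_force: 12.0
```

Run:
```python
from h import *
P=tgt(-.0543,.012,.0845,0); P[2]=.205; go(P,dry()[2])
```

```text
at [ 0.5325 -0.422   0.2115] yaw 0.0001 move cm [  9.19 -59.42   0.47] turn -3.02
```

{"fn": "servo_tool", "kwargs": {"moves": [0.92, -5.94, 0, 0, 0.92, -5.94, 0, 0, 0.92, -5.94, 0, 0, 0.92, -5.94, 0, 0, 0.92, -5.94, 0, 0]}}

```text
t: 38.58
eef_pos: [0.578, -0.1227, 0.2082]
eef_rot: [3.141, -0.0, 0.003]
contact_force: [0.5, 0.8, -1.2]
gripper_width: 0.0236
grasp_force: 12.0
```

{"fn": "servo_tool", "kwargs": {"moves": [0.92, -5.94, 0, 0, 0.92, -5.94, 0, 0, 0.92, -5.94, 0, 0, 0.92, -5.94, 0, 0, 0.92, -5.94, 0, -3]}}

```text
t: 39.2
eef_pos: [0.624, 0.1744, 0.2083]
eef_rot: [-3.14, -0.084, -0.003]
contact_force: [1.6, -0.8, -0.8]
gripper_width: 0.0239
grasp_force: 12.0
```

{"fn": "servo_tool", "kwargs": {"moves": [0, 0, 2, 0, 0, 0, 2, 0, 0, 0, 2, 0, 0, 0, 0, 0, 0, 0, 0, 0]}}

```text
t: 39.83
eef_pos: [0.6245, 0.1725, 0.1483]
eef_rot: [-3.14, -0.082, -0.003]
contact_force: [-0.2, -0.2, -1.4]
gripper_width: 0.0237
grasp_force: 12.0
```

```bash
python3 auto.py o
python3 - <<'E'
from h import *
go(tgt(-.0543,.008,.0845,0,L=.122,off=.006),dry()[2])
E
```

```text
pos [0.6245 0.1725 0.1483] F [-0.2 -0.2 -1.4] t 39.825 butt bottom 139.0 butt top 149.0 shoulder 283.0
off 0.004 tilt 30.5 gx 0.0231 tip s 0.0419 n -0.0184
off 0.006 tilt 29.4 gx 0.0248 tip s 0.0392 n -0.0182
off 0.008 tilt 28.3 gx 0.0264 tip s 0.0366 n -0.0179
at [0.6246 0.1724 0.1485] yaw 0.0522 move cm [-0.64  0.03  5.79] turn -0.04
```

{"fn": "servo_tool", "kwargs": {"moves": [-0.6, 0, 2, 0, 0, 0, 2, 0, 0, 0, 1.9, 0, 0, 0, 0, 0, 0, 0, 0, 0]}}

```text
t: 40.5
eef_pos: [0.6188, 0.1722, 0.0893]
eef_rot: [-3.14, -0.082, -0.004]
contact_force: [0.1, -0.7, -0.5]
gripper_width: 0.024
grasp_force: 12.0
```

{"fn": "servo_tool", "kwargs": {"moves": [-0.7, 0, 0, 0, -0.6, 0, 0, 0, 0, 0, 0, 0]}}

```text
t: 40.88
eef_pos: [0.6107, 0.1717, 0.0915]
eef_rot: [-3.139, -0.082, -0.026]
contact_force: [14.7, 0.6, 0.3]
gripper_width: 0.024
grasp_force: 12.0
```

```bash
cat > fit2.py <<'E'
from h import *
from scipy.optimize import least_squares
import sys
lo,hi={'b':(100,125),'g':(50,80),'o':(3,16)}[sys.argv[1]]; off=float(sys.argv[2])
s=arm.get_state();c=cam('wrist');b=save('wrist','q2.png');hs=cv2.cvtColor(b,cv2.COLOR_RGB2HSV)
cols=[hs[100:260,u] for u in range(312,333,2)]; V=np.median([x[:,2] for x in cols],0); okk=np.median([(lo<=x[:,0])&(x[:,0]<=hi)&(x[:,1]>90) for x in cols],0)
b0=100+np.argmax(okk>.5); print('V',[(i,int(V[i-100])) for i in range(b0-2,b0+36,2)])
w=V[b0-100+3:b0-100+34]; tp=b0+3+int(np.argmax(w)); print('bottom',b0,'top',tp,'F',s['contact_force'].round(1),'pos',s['eef_pos'].round(4))
e=s['eef_pos']-[0,0,off]
f=lambda p:[proj('wrist',pmodel(e,p[0],.053,x,z,p[1]),c)[1]-v for x,z,v in((.105,-.006,b0),(.1045,.0065,tp))]
r=least_squares(f,[.2,.035]); tip=pmodel(e,r.x[0],.053,-.082,0,r.x[1]); p=dry()
X=(tip[0]-p[0])*np.cos(p[2])+(tip[1]-p[1])*np.sin(p[2]); Z=tip[2]-.086
print('tilt',np.degrees(r.x[0]).round(1),'gx',r.x[1].round(4),'tip X',X.round(4),'z',tip[2].round(4),'s',(X*.866+Z*.5).round(4),'n',(-X*.5+Z*.866).round(4))
E
python3 fit2.py o .006
```

```text
V [(134, 128), (136, 102), (138, 107), (140, 137), (142, 143), (144, 148), (146, 149), (148, 149), (150, 149), (152, 149), (154, 137), (156, 72), (158, 62), (160, 62), (162, 63), (164, 63), (166, 72), (168, 141), (170, 149)]
bottom 136 top 145 F [14.7  0.6  0.3] pos [0.6107 0.1717 0.0915]
tilt 11.0 gx 0.0383 tip X 0.0043 z 0.0625 s -0.008 n -0.0225
```

{"fn": "servo_tool", "kwargs": {"moves": [0.8, 0, 0, 0, 0, 0, -0.6, 0, 0, 0, 0, 0, -0.6, 0, 0, 0, -0.6, 0, 0, 0]}}

```text
t: 41.55
eef_pos: [0.6002, 0.1712, 0.0935]
eef_rot: [3.14, 0.082, -0.001]
contact_force: [2.2, 0.9, -2.3]
gripper_width: 0.0239
grasp_force: 12.0
```

{"fn": "servo_tool", "kwargs": {"moves": [0, 0, 0, 0]}}

```text
t: 41.68
eef_pos: [0.6002, 0.1712, 0.0937]
eef_rot: [3.14, 0.083, -0.001]
contact_force: [0.9, 0.2, -2.3]
gripper_width: 0.0238
grasp_force: 12.0
```

```bash
python3 fit2.py o .006
```

```text
V [(134, 128), (136, 107), (138, 102), (140, 129), (142, 141), (144, 146), (146, 148), (148, 148), (150, 148), (152, 148), (154, 141), (156, 74), (158, 62), (160, 62), (162, 63), (164, 62), (166, 62), (168, 121), (170, 147)]
bottom 136 top 146 F [ 0.9  0.2 -2.3] pos [0.6002 0.1712 0.0937]
tilt 11.9 gx 0.0379 tip X -0.0055 z 0.0629 s -0.0163 n -0.0172
```

{"fn": "servo_tool", "kwargs": {"moves": [-0.15, 0, -0.8, 0, -0.2, 0, -0.8, 0, -0.3, 0, -0.8, 0, -0.35, 0, -0.8, 0, 0, 0, 0, 0], "grip_force": 9}}

```text
t: 42.35
eef_pos: [0.591, 0.1708, 0.1268]
eef_rot: [-3.14, -0.082, -0.002]
contact_force: [0.4, -0.0, -1.4]
gripper_width: 0.0233
grasp_force: 9.0
```

{"fn": "servo_tool", "kwargs": {"moves": [-0.45, 0, -0.7, 0, -0.5, 0, -0.6, 0, -0.55, 0, -0.4, 0, 0, 0, 0, 0]}}

```text
t: 42.85
eef_pos: [0.5756, 0.1699, 0.1432]
eef_rot: [-3.14, -0.082, -0.001]
contact_force: [0.0, -0.2, -1.9]
gripper_width: 0.0237
grasp_force: 9.0
```

```bash
python3 fit2.py o .006
```

```text
V [(151, 127), (153, 115), (155, 125), (157, 127), (159, 129), (161, 130), (163, 132), (165, 134), (167, 147), (169, 161), (171, 165), (173, 151), (175, 136), (177, 129), (179, 130), (181, 129), (183, 129), (185, 69), (187, 56)]
bottom 153 top 170 F [ 0.  -0.2 -1.9] pos [0.5756 0.1699 0.1432]
tilt 22.5 gx 0.0421 tip X -0.0274 z 0.0897 s -0.0219 n 0.0169
```

{"fn": "servo_tool", "kwargs": {"moves": [-0.7, 0, 0.4, 0, -0.7, 0, 0.4, 0, -0.7, 0, 0.4, 0, -0.7, 0, 0.4, 0, 0, 0, 0, 0], "grip_force": 14}}

```text
t: 43.52
eef_pos: [0.5473, 0.1684, 0.1264]
eef_rot: [3.14, 0.083, -0.002]
contact_force: [-0.5, 0.4, -1.8]
gripper_width: 0.0238
grasp_force: 14.0
```

{"fn": "servo_tool", "kwargs": {"moves": [-0.7, 0, 0.4, 0, -0.7, 0, 0.4, 0, -0.7, 0, 0.4, 0, 0, 0, 0, 0]}}

```text
t: 44.02
eef_pos: [0.5262, 0.1673, 0.1144]
eef_rot: [3.14, 0.083, -0.002]
contact_force: [0.2, 0.7, -0.6]
gripper_width: 0.0237
grasp_force: 14.0
```

```bash
python3 fit2.py o .006|tail -2
```

```text
bottom 152 top 170 F [ 0.2  0.7 -0.6] pos [0.5262 0.1673 0.1144]
tilt 24.2 gx 0.0405 tip X -0.074 z 0.0582 s -0.0779 n 0.0129
```

{"fn": "servo_tool", "kwargs": {"moves": [-0.4, 0, 0.2, 0, -0.4, 0, 0.15, 0, 0, 0, 0, 0]}}

```text
t: 44.45
eef_pos: [0.5195, 0.167, 0.1115]
eef_rot: [-3.14, -0.082, -0.002]
contact_force: [2.2, 0.3, -1.8]
gripper_width: 0.0241
grasp_force: 14.0
```

{"fn": "servo_tool", "kwargs": {"moves": [-0.3, 0, 0.1, 0, -0.2, 0, 0.1, 0, 0, 0, 0, 0]}}

```text
t: 44.82
eef_pos: [0.5188, 0.1669, 0.1118]
eef_rot: [-3.139, -0.082, -0.019]
contact_force: [10.1, -0.2, 4.5]
gripper_width: 0.0239
grasp_force: 14.0
```

{"fn": "servo_tool", "kwargs": {"moves": [0, 0, 0, 0, 0, 0, 0, 0, 0, 0, -3, 0, 0, 0, -5, 0, 0, 0, -4, 0], "gripper": 3.6}}

```text
t: 45.45
eef_pos: [0.5135, 0.1666, 0.2305]
eef_rot: [3.14, 0.082, -0.002]
contact_force: [0.7, -0.0, -0.9]
gripper_width: 0.036
grasp_force: 0.0
```

{"fn": "servo_tool", "kwargs": {"moves": [3, -2.5, 0, 0, 3.5, -2.5, 0, 0, 0, 0, 0, 0, 0, 0, 0, 0]}}

```text
t: 45.95
eef_pos: [0.5753, 0.2196, 0.2284]
eef_rot: [3.14, 0.083, -0.004]
contact_force: [-0.3, 0.2, 1.0]
gripper_width: 0.0364
grasp_force: 0.0
```

```bash
python3 butt.py
```

```text
b [ 241  192   33   57 1198]
0 [array([253., 197.]), array([250., 210.])]0.005 [array([252., 193.]), array([249., 206.])]0.01 [array([251., 189.]), array([248., 202.])]0.02 [array([249., 180.]), array([246., 193.])]
g [ 304  195   26   65 1315]
0 [array([316., 197.]), array([316., 210.])]0.005 [array([316., 193.]), array([316., 206.])]0.01 [array([316., 189.]), array([316., 202.])]0.02 [array([316., 180.]), array([316., 193.])]
o [  38  129   73  129 4224]
o [ 360  192   33   51 1200]
0 [array([380., 197.]), array([382., 210.])]0.005 [array([381., 193.]), array([383., 206.])]0.01 [array([382., 189.]), array([384., 202.])]0.02 [array([384., 180.]), array([386., 193.])]
[0.57531933 0.21943028 0.22878563] 46.0
```

Run:
```python
from h import *
go(dw(.118,.054,.132),dry()[2]); go(dw(.118,-.054,.132))
```

```text
at [0.5753 0.2194 0.2288] yaw 0.0523 move cm [ 2.86 -5.86  9.67] turn -0.03
at [0.5753 0.2194 0.2288] yaw 0.0523 move cm [2.87 4.94 9.68] turn None
```

{"fn": "servo_tool", "kwargs": {"moves": [2.9, -5.8, 0, 0, 0, 0, 3, 0, 0, 0, 3.5, 0, 0, 0, 3, 0, 0, 0, 0, 0], "gripper": 0}}

```text
t: 46.62
eef_pos: [0.5994, 0.2761, 0.1322]
eef_rot: [3.139, 0.081, -0.009]
contact_force: [-0.2, 0.5, 0.8]
gripper_width: 0.0002
grasp_force: 0.0
```

{"fn": "servo_tool", "kwargs": {"moves": [-0.6, 0, 0, 0, -0.5, 0, 0, 0, -0.5, 0, 0, 0, 0, 0, 0, 0]}}

```text
t: 47.12
eef_pos: [0.5877, 0.2768, 0.137]
eef_rot: [-3.139, -0.082, -0.013]
contact_force: [6.7, -0.2, 3.3]
gripper_width: 0.0001
grasp_force: 3.3
```

{"fn": "servo_tool", "kwargs": {"moves": [-0.4, 0, 0, 0, 0, 0, 0, 0]}}

```text
t: 47.38
eef_pos: [0.5863, 0.2768, 0.1386]
eef_rot: [-3.137, -0.082, -0.023]
contact_force: [11.5, 0.6, 6.0]
gripper_width: 0.0005
grasp_force: 6.5
```

{"fn": "servo_tool", "kwargs": {"moves": [2.5, 0, 0, 0, 0, 5.4, 0, 0, 0, 5.4, 0, 0, 0, 0, 0, 0]}}

```text
t: 47.88
eef_pos: [0.6124, 0.1661, 0.1351]
eef_rot: [3.14, 0.075, 0.001]
contact_force: [-0.3, 0.3, 0.4]
gripper_width: 0.0006
grasp_force: 0.0
```

{"fn": "servo_tool", "kwargs": {"moves": [-0.7, 0, 0, 0, -0.6, 0, 0, 0, -0.6, 0, 0, 0, -0.5, 0, 0, 0, 0, 0, 0, 0]}}

```text
t: 48.5
eef_pos: [0.5925, 0.1697, 0.1377]
eef_rot: [-3.139, -0.084, -0.022]
contact_force: [11.2, 0.9, 6.8]
gripper_width: 0.0005
grasp_force: 6.3
```

{"fn": "servo_tool", "kwargs": {"moves": [3, 0, 0, 0, 0, 0, -5, 0, 0, 0, -5, 0, 0, 5, 0, 0, -1.5, 5, 0, 0]}}

```text
t: 49.12
eef_pos: [0.6083, 0.0695, 0.2347]
eef_rot: [3.14, 0.087, 0.003]
contact_force: [0.5, -1.6, -0.1]
gripper_width: 0.0004
grasp_force: 0.0
```

{"fn": "servo_tool", "kwargs": {"moves": [-1, 4, 0, 3, 0, 0, 0, 0, 0, 0, 0, 0, 0, 0, 0, 0], "gripper": 4.5}}

```text
t: 49.62
eef_pos: [0.6004, 0.0303, 0.2342]
eef_rot: [-3.141, -0.003, 0.0]
contact_force: [-0.8, 0.3, 0.3]
gripper_width: 0.0358
grasp_force: 0.0
```

```bash
cat > barv.py <<'E'
from h import *
import sys
c=cam('wrist'); im=save('wrist',sys.argv[1]+'.png'); pickle.dump(c,open(sys.argv[1]+'.pkl','wb')); print(arm.get_state()['eef_pos'],arm.get_state()['t'])
E
python3 barv.py b1
```

```text
[0.60038076 0.03024709 0.23412245] 49.675
```

{"fn": "servo_tool", "kwargs": {"moves": [0, 3, 0, 0, 0, 3, 0, 0, 0, 0, 0, 0, 0, 0, 0, 0]}}

```text
t: 50.18
eef_pos: [0.6004, -0.0301, 0.2342]
eef_rot: [-3.141, -0.001, 0.0]
contact_force: [-0.4, -0.1, -0.2]
gripper_width: 0.0447
grasp_force: 0.0
```

```bash
python3 barv.py b2
python3 - <<'E'
import cv2,numpy as np
a=cv2.imread('pics/b1.png');b=cv2.imread('pics/b2.png')
cv2.imwrite('pics/b12.png',np.vstack([a[0:280],b[0:280]]))
E
```

```text
[ 0.60038113 -0.02990611  0.23418058] 50.225
```

View pics/b12.png

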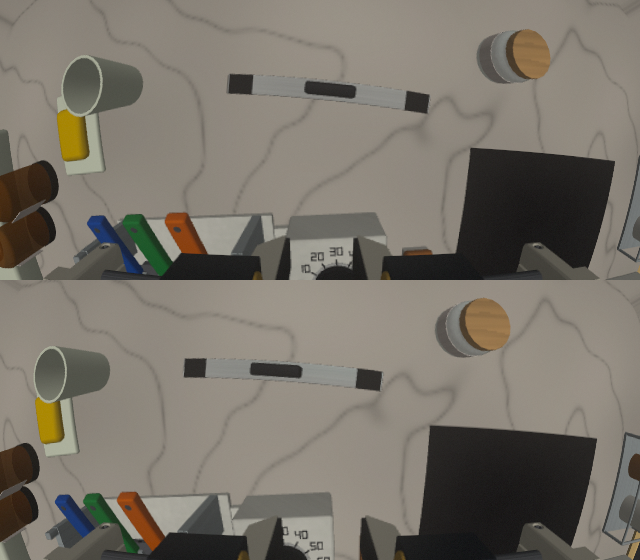

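The two views show the bar with ends at (228,83.5) and (428,104) in b1, and (184.5,88) and (381,100.5) in b2. The grip is at (330,88) and (276,90).

Run:
```python
from h import *
b1=pickle.load(open('b1.pkl','rb'));b2=pickle.load(open('b2.pkl','rb'))
for n,c,l,r in(('b1',b1,(228,83.5),(428,104)),('b2',b2,(184.5,88),(381,100.5))):
    L=onz('wrist',*l,.01,c);Rr=onz('wrist',*r,.01,c); d=L-Rr; print(n,L.round(4),Rr.round(4),'len',np.linalg.norm(d).round(4),'c',((L+Rr)/2).round(4),'yaw',np.arctan2(-d[0],d[1]).round(4))
L=tri([ray('wrist',228,83.5,b1),ray('wrist',184.5,88,b2)]);Q=tri([ray('wrist',428,104,b1),ray('wrist',381,100.5,b2)]);print('tri',L.round(4),Q.round(4),'grip',tri([ray('wrist',330,88,b1),ray('wrist',276,90,b2)]).round(4))
# dark blob for grip top
for n,c in(('b1',b1),('b2',b2)):
    im=cv2.imread(f'pics/{n}.png'); g=cv2.cvtColor(im,cv2.COLOR_BGR2GRAY); m=(g<75).astype(np.uint8); m[140:]=0
    k,l,st,ce=cv2.connectedComponentsWithStats(m)
    for i in range(1,k):
        if 200<st[i][4]<2500: print(n,st[i],ce[i].round(1),onz('wrist',*ce[i],.03,c).round(4),onz('wrist',*ce[i],.01,c).round(4))
```

```text
b1 [0.7095 0.1444 0.01  ] [ 0.6854 -0.1007  0.01  ] len 0.2463 c [0.6975 0.0219 0.01  ] yaw -0.0979
b2 [0.7091 0.143  0.01  ] [ 0.6863 -0.1012  0.01  ] len 0.2453 c [0.6977 0.0209 0.01  ] yaw -0.0932
tri [0.7099 0.1472 0.001 ] [ 0.6859 -0.1017  0.0072] grip [0.6983 0.0212 0.0318]
b1 [506  31  25  48 300] [513.   56.9] [ 0.7589 -0.213   0.03  ] [ 0.7631 -0.2267  0.01  ]
b1 [229  74  24  20 442] [240.3  83.7] [0.707  0.1235 0.03  ] [0.7083 0.1288 0.01  ]
b1 [304  81  52  17 622] [329.8  89.2] [0.6978 0.0214 0.03  ] [0.6986 0.0209 0.01  ]
b1 [405  91  24  22 423] [416.5 101.9] [ 0.6869 -0.0792  0.03  ] [ 0.6871 -0.0854  0.01  ]
b2 [460  23  27  48 251] [467.1  50. ] [ 0.7564 -0.2044  0.03  ] [ 0.7605 -0.2142  0.01  ]
b2 [184  78  22  20 378] [194.7  87.5] [0.7071 0.1201 0.03  ] [0.7084 0.1286 0.01  ]
b2 [250  83  52  15 611] [275.7  89.8] [0.6979 0.0218 0.03  ] [0.6987 0.0247 0.01  ]
b2 [356  89  26  22 470] [368.3  99.3] [ 0.687  -0.0827  0.03  ] [ 0.6872 -0.0857  0.01  ]
```

{"fn": "servo_tool", "kwargs": {"moves": [4.9, -2.6, 0, -4.5, 4.85, -2.55, 0, -10, 0, 0, 0, -10, 0, 0, 0, -10, 0, 0, 0, -10]}}

```text
t: 50.85
eef_pos: [0.6957, 0.0258, 0.2339]
eef_rot: [-2.903, -1.201, 0.001]
contact_force: [0.3, -0.1, 0.3]
gripper_width: 0.045
grasp_force: 0.0
```

{"fn": "servo_tool", "kwargs": {"moves": [0, 0, 0, -10, 0, 0, 0, -10, 0, 0, 0, -10, 0, 0, 0, -10, 0, 0, 0, 0]}}

```text
t: 51.48
eef_pos: [0.6956, 0.0254, 0.2342]
eef_rot: [-2.325, -2.112, -0.0]
contact_force: [0.3, 1.5, -0.5]
gripper_width: 0.0448
grasp_force: 0.0
```

Run:
```python
from h import *
go(np.array([.6978,.0215,.023]),np.pi/2-.096)
```

```text
at [0.6956 0.0254 0.2342] yaw 1.4747 move cm [-0.37  0.26 21.12] turn -0.0
```

{"fn": "servo_tool", "kwargs": {"moves": [-0.35, 0.25, 4, 0, 0, 0, 5, 0, 0, 0, 5, 0, 0, 0, 4, 0, 0, 0, 2, 0]}}

```text
t: 52.1
eef_pos: [0.6966, 0.0211, 0.0317]
eef_rot: [-2.326, -2.108, 0.004]
contact_force: [0.4, 0.2, 0.2]
gripper_width: 0.045
grasp_force: 0.0
```

{"fn": "servo_tool", "kwargs": {"moves": [0, 0, 1.1, 0, 0, 0, 0, 0, 0, 0, 0, 0]}}

```text
t: 52.48
eef_pos: [0.699, 0.0203, 0.0251]
eef_rot: [2.324, 2.11, 0.003]
contact_force: [0.3, 0.8, -0.3]
gripper_width: 0.0451
grasp_force: 0.0
```

{"fn": "servo_tool", "kwargs": {"moves": [0, 0, 0, 0, 0, 0, 0, 0, 0, 0, 0, 0, 0, 0, 0, 0, 0, 0, 0, 0], "gripper": 0, "grip_force": 30}}

```text
t: 53.1
eef_pos: [0.6979, 0.0203, 0.0234]
eef_rot: [2.325, 2.112, 0.0]
contact_force: [0.3, -0.9, 2.2]
gripper_width: 0.0135
grasp_force: 30.0
```

{"fn": "servo_tool", "kwargs": {"moves": [0, 0, -2, 0, 0, 0, -5, 0, 0, 0, -5, 0, 0, 0, -5, 0, 0, 0, -2.5, 0]}}

```text
t: 53.72
eef_pos: [0.6986, 0.0204, 0.2235]
eef_rot: [2.322, 2.109, 0.007]
contact_force: [1.1, 0.9, -2.8]
gripper_width: 0.0141
grasp_force: 30.0
```

Run:
```python
from h import *
p=dry(); s=dw(p[3],0,.2); print(p[3]); go(s,np.pi/2+p[2])
```

```text
0.02297495414642213
at [0.6986 0.0204 0.2235] yaw 1.4748 move cm [ 18.1  -20.85   2.23] turn -8.53
```

{"fn": "servo_tool", "kwargs": {"moves": [4.5, -5.2, 0, 0, 4.5, -5.2, 0, 0, 4.5, -5.2, 0, 0, 4.6, -5.25, 0, -8.5, 0, 0, 3, 0]}}

```text
t: 54.35
eef_pos: [0.5241, 0.2052, 0.1919]
eef_rot: [2.153, 2.284, 0.009]
contact_force: [1.2, -1.1, -2.5]
gripper_width: 0.014
grasp_force: 30.0
```

{"fn": "servo_tool", "kwargs": {"moves": [0, 0, 1.5, 0, 0, 0, 0, 0, 0, 0, 0, 0, 0, 0, 0, 0]}}

```text
t: 54.85
eef_pos: [0.5264, 0.2012, 0.1741]
eef_rot: [2.163, 2.277, 0.002]
contact_force: [0.5, 0.2, -2.7]
gripper_width: 0.0138
grasp_force: 30.0
```

Run:
```python
from h import *
p=dry(); go(dw(p[3],-.001,.1414),np.pi/2+p[2])
# verify bar ends vs fork prongs in wrist image: bar's near end and far fork
c=cam('wrist'); im=save('wrist','pl.png')
print('far prongs',[np.round(proj('wrist',dw(p[3]+x,.105,.136),c)) for x in(-.017,.017)],'bar end',[np.round(proj('wrist',dw(p[3]+x,.125,arm.get_state()['eef_pos'][2]-.0134),c)) for x in(-.012,.012)])
g=cv2.cvtColor(im,cv2.COLOR_RGB2GRAY)
for y in(.125,.118,.105,.09):
  v=int(round(proj('wrist',dw(p[3],y,arm.get_state()['eef_pos'][2]-.0134),c)[1])); u0=int(proj('wrist',dw(p[3],y,.15),c)[0]); print(v,[int(x) for x in g[v,u0-50:u0+52:2]],u0)
```

```text
at [0.5264 0.2012 0.1741] yaw 1.6222 move cm [ 1.91 -1.69  3.26] turn -0.08
far prongs [array([265.,  37.]), array([322.,  35.])] bar end [array([267.,  -7.]), array([312.,  -9.])]
-9 [77, 78, 72, 73, 73, 73, 73, 73, 73, 72, 73, 72, 74, 74, 73, 73, 72, 72, 74, 73, 73, 74, 74, 74, 73, 74, 73, 73, 72, 72, 72, 74, 72, 72, 73, 73, 74, 74, 74, 73, 73, 71, 73, 72, 73, 72, 73, 72, 73, 72, 71] 291
3 [136, 136, 137, 136, 136, 136, 137, 136, 135, 136, 137, 137, 137, 136, 137, 136, 136, 137, 137, 136, 137, 137, 137, 137, 137, 136, 137, 137, 137, 136, 137, 137, 136, 137, 135, 137, 136, 137, 136, 137, 136, 136, 138, 137, 136, 137, 137, 136, 136, 136, 136] 291
26 [137, 137, 138, 138, 136, 137, 138, 138, 137, 137, 137, 138, 138, 138, 138, 138, 138, 138, 139, 137, 138, 138, 138, 137, 138, 138, 138, 138, 137, 129, 137, 136, 139, 140, 143, 143, 140, 141, 142, 142, 142, 140, 141, 142, 140, 139, 140, 138, 138, 140, 140] 290
53 [166, 167, 166, 168, 168, 169, 167, 128, 77, 79, 81, 81, 82, 97, 109, 102, 98, 94, 87, 82, 80, 80, 80, 78, 78, 76, 77, 75, 73, 40, 37, 39, 39, 41, 39, 39, 38, 38, 38, 39, 39, 40, 35, 38, 39, 36, 40, 39, 39, 39, 40] 290
```

{"fn": "servo_tool", "kwargs": {"moves": [1.0, -0.85, 0, 0, 0.9, -0.85, 0, 0, 0, 0, 0, 0, 0, 0, 0, 0]}}

```text
t: 55.4
eef_pos: [0.5076, 0.2199, 0.1734]
eef_rot: [2.161, 2.279, 0.0]
contact_force: [-0.3, 1.2, -3.0]
gripper_width: 0.0132
grasp_force: 30.0
```

```bash
cat > pl.py <<'E'
from h import *
p=dry(); go(dw(p[3],-.001,.1414),np.pi/2+p[2])
c=cam('wrist'); im=save('wrist','pl.png'); z=arm.get_state()['eef_pos'][2]-.0134
g=cv2.cvtColor(im,cv2.COLOR_RGB2GRAY).astype(int)
for y in(.12,.11,.105,.1,.085):
  q=proj('wrist',dw(p[3],y,z),c); q2=proj('wrist',dw(p[3],y,.136),c); 
  for nm,v in(('bar',q[1]),('fork',q2[1])):
    v=int(round(v)); 
    if v<0: continue
    u0=int(q[0])-45; row=g[v,u0:u0+96]; d=np.abs(np.diff(row)); e=[(int(u0+i),int(row[i]),int(row[i+1])) for i in range(95) if d[i]>14]
    print(nm,y,v,e)
print('expected prong inner/outer u',[round(proj('wrist',dw(p[3]+x,.105,.136),c)[0],1) for x in(-.027,-.017,.017,.027)],'bar edges',[round(proj('wrist',dw(p[3]+x,.115,z),c)[0],1) for x in(-.012,.012)])
E
python3 pl.py
```

```text
at [0.5076 0.2199 0.1734] yaw 1.6239 move cm [-0.05  0.1   3.2 ] turn 0.01
bar 0.12 34 [(296, 136, 107), (297, 107, 64), (298, 64, 41), (344, 53, 96), (345, 96, 136)]
fork 0.12 42 [(296, 137, 114), (297, 114, 64), (298, 64, 40), (344, 47, 106), (345, 106, 133)]
bar 0.11 52 [(297, 130, 40), (344, 39, 114), (345, 114, 133)]
fork 0.11 58 [(297, 123, 57), (298, 57, 40), (344, 38, 108), (345, 108, 137)]
bar 0.105 61 [(278, 135, 120), (279, 120, 101), (291, 108, 123), (293, 114, 129), (296, 138, 118), (297, 118, 57), (298, 57, 41), (344, 50, 108), (345, 108, 137), (364, 104, 123)]
fork 0.105 66 [(292, 115, 99), (293, 99, 81), (295, 85, 114), (297, 110, 65), (298, 65, 41), (344, 51, 96), (345, 96, 133), (348, 129, 84), (349, 84, 67), (351, 71, 89), (352, 89, 108), (367, 109, 130)]
bar 0.1 71 [(293, 104, 77), (295, 72, 114), (297, 106, 66), (298, 66, 40), (344, 49, 89), (345, 89, 133), (348, 131, 83), (349, 83, 60), (350, 60, 75), (351, 75, 95), (352, 95, 113)]
fork 0.1 75 [(293, 109, 75), (295, 73, 117), (296, 117, 102), (297, 102, 63), (298, 63, 40), (343, 38, 60), (344, 60, 97), (345, 97, 133), (348, 130, 88), (349, 88, 61), (351, 75, 98)]
bar 0.085 99 [(279, 142, 158), (297, 166, 119), (344, 136, 167), (346, 171, 154), (347, 154, 136)]
fork 0.085 99 [(279, 142, 158), (297, 166, 119), (344, 136, 167), (346, 171, 154), (347, 154, 136)]
expected prong inner/outer u [np.float64(278.0), np.float64(294.8), np.float64(352.3), np.float64(369.0)] bar edges [np.float64(300.6), np.float64(347.2)]
```

{"fn": "servo_tool", "kwargs": {"moves": [0, 0.1, 1, 0, 0, 0, 1, 0, 0, 0, 0.6, 0, 0, 0, 0.3, 0, 0, 0, 0, 0]}}

```text
t: 56.08
eef_pos: [0.5086, 0.2197, 0.1441]
eef_rot: [-2.163, -2.279, 0.0]
contact_force: [-0.1, 0.8, -2.6]
gripper_width: 0.0138
grasp_force: 30.0
```

{"fn": "servo_tool", "kwargs": {"moves": [0, 0, 0.2, 0, 0, 0, 0.2, 0, 0, 0, 0, 0]}}

```text
t: 56.45
eef_pos: [0.5089, 0.2198, 0.1413]
eef_rot: [2.162, 2.278, 0.002]
contact_force: [-1.2, -0.0, 4.9]
gripper_width: 0.0138
grasp_force: 30.0
```

{"fn": "servo_tool", "kwargs": {"moves": [0, 0, 0, 0, 0, 0, 0, 0, 0, 0, 0, 0, 0, 0, 0, 0], "gripper": 2.4}}

```text
t: 56.95
eef_pos: [0.5087, 0.2197, 0.1402]
eef_rot: [2.162, 2.279, -0.0]
contact_force: [-0.6, 1.2, -0.0]
gripper_width: 0.0241
grasp_force: 0.0
```

{"fn": "servo_tool", "kwargs": {"moves": [0, 0, -2, 0, 0, 0, -4, 0, 0, 0, -3, 0, 0, 0, 0, 0]}}

```text
t: 57.45
eef_pos: [0.5098, 0.2201, 0.2326]
eef_rot: [2.161, 2.277, 0.007]
contact_force: [-0.3, -0.3, -0.1]
gripper_width: 0.0238
grasp_force: 0.0
```

Run:
```python
from h import *
p=dry(); s=arm.get_state(); print(s['eef_pos'],s['t']); c=cam('wrist'); im=save('wrist','done1.png'); g=cv2.cvtColor(im,cv2.COLOR_RGB2GRAY).astype(int)
for y in(.118,.105,.09):
  q=proj('wrist',dw(p[3],y,.128),c); v=int(round(q[1])); u0=int(q[0])-40; row=g[v,u0:u0+80]; print(y,v,[(int(u0+i),int(row[i]),int(row[i+1])) for i in range(79) if abs(row[i+1]-row[i])>14],'exp',[round(proj('wrist',dw(p[3]+x,y,.128),c)[0],1) for x in(-.012,.012)])
u=int(proj('wrist',dw(p[3],.12,.128),c)[0]); print('far end exp v',[round(proj('wrist',dw(p[3],y,.128),c)[1],1) for y in(.125,.101)],[int(x) for x in g[10:140:3,u]])
go(dw(-.015,-.205,.2),None)
```

```text
[0.50983138 0.22009217 0.23262811] 57.45
0.118 60 [(303, 134, 102), (304, 102, 40), (334, 54, 112), (335, 112, 127)] exp [np.float64(304.4), np.float64(334.4)]
0.105 76 [(283, 165, 147), (284, 147, 92), (285, 92, 113), (295, 118, 101), (296, 101, 82), (297, 82, 105), (298, 105, 125), (303, 128, 85), (304, 85, 46), (333, 40, 69), (334, 69, 112), (335, 112, 132), (338, 125, 93), (339, 93, 67), (340, 67, 89), (341, 89, 112), (353, 107, 134)] exp [np.float64(304.5), np.float64(334.4)]
0.09 94 [(303, 164, 131), (333, 135, 150), (334, 150, 167), (339, 168, 151)] exp [np.float64(304.6), np.float64(334.4)]
far end exp v [np.float64(52.0), np.float64(80.8)] [131, 133, 131, 132, 133, 132, 131, 131, 133, 133, 133, 135, 134, 132, 126, 42, 41, 41, 41, 42, 39, 41, 39, 40, 38, 41, 39, 134, 138, 137, 137, 135, 135, 136, 135, 135, 135, 135, 134, 132, 133, 132, 133, 131]
at [0.509  0.2198 0.2309] yaw 1.6232 move cm [-20.44  -3.83   3.07] turn None
```

{"fn": "servo_tool", "kwargs": {"moves": [-5.46, -0.84, 0, 0, -5.46, -0.84, 0, 0, -5.46, -0.84, 0, 0, -5.46, -0.84, 0, 0, -5.46, -0.84, 0, 0], "gripper": 7}}

```text
t: 58.12
eef_pos: [0.4799, -0.0566, 0.2288]
eef_rot: [-2.161, -2.277, 0.002]
contact_force: [1.2, -0.1, -0.7]
gripper_width: 0.0681
grasp_force: 0.0
```

{"fn": "servo_tool", "kwargs": {"moves": [0, 0, 0, 0, 0, 0, 0, 0]}}

```text
t: 58.38
eef_pos: [0.4805, -0.0547, 0.2292]
eef_rot: [-2.162, -2.276, 0.001]
contact_force: [0.0, 0.4, -0.2]
gripper_width: 0.07
grasp_force: 0.0
```

```bash
cat > dial.py <<'E'
from h import *
p=dry(); c=cam('wrist'); im=save('wrist','dial.png'); hs=cv2.cvtColor(im,cv2.COLOR_RGB2HSV); g=hs[:,:,2]
P=dw(-.015,-.205,.111); q=np.array(proj('wrist',P,c)); print('pos',arm.get_state()['eef_pos'],'exp px',q.round(1))
m=(g<70).astype(np.uint8); x0,y0=int(q[0])-60,int(q[1])-60; M=np.zeros_like(m); M[max(0,y0):y0+120,x0:x0+120]=m[max(0,y0):y0+120,x0:x0+120]
k,l,st,ce=cv2.connectedComponentsWithStats(M); i=1+np.argmax(st[1:,4]); print(st[i],ce[i].round(1))
cn,_=cv2.findContours((l==i).astype(np.uint8),cv2.RETR_EXTERNAL,cv2.CHAIN_APPROX_NONE); print('circle',cv2.minEnclosingCircle(cn[0]))
o=cv2.inRange(hs,(3,140,90),(18,255,255)); o[:max(0,y0)]=0;o[y0+120:]=0;o[:,:x0]=0;o[:,x0+120:]=0
ys,xs=np.nonzero(o); print('pointer n',len(xs))
W=np.array([onz('wrist',a,b,.112,c)[:2] for a,b in zip(xs,ys)]); mu=W.mean(0); ev,V=np.linalg.eigh(np.cov((W-mu).T)); d=V[:,1]
t=(W-mu)@d; print('pointer ends',(mu+d*t.min()).round(4),(mu+d*t.max()).round(4),'dir deg',np.degrees(np.arctan2(d[1],d[0])).round(1))
cc=onz('wrist',*ce[i],.108,c); print('blob centre world',cc.round(4),'model',P.round(4))
ang=np.arctan2(*(mu-cc[:2])[::-1]); print('pointer angle rel dryer x',ang-p[2],'=> joint',1.5-(ang-p[2]))
# circle by projecting model outlines at candidate centres
E
python3 dial.py
```

```text
pos [ 0.48068014 -0.05418287  0.2294329 ] exp px [327.2 120.1]
[ 297   93   63   62 2346] [325.  121.1]
circle ((328.5, 122.0), 32.03523635864258)
pointer n 115
pointer ends [0.4801 0.0146] [0.4811 0.038 ] dir deg 87.7
blob centre world [0.4797 0.0127 0.108 ] model [0.4815 0.0137 0.111 ]
pointer angle rel dryer x 1.4518074414682576 => joint 0.048192558531742424
```

Run:
```python
from h import *
go(np.array([.4813,.0133,.101])); print(arm.get_state()['qpos'].round(2))
```

```text
at [ 0.4807 -0.0542  0.2294] yaw 1.6237 move cm [ 6.72  0.44 12.85] turn None
[-0.27  0.27  1.64  0.    1.23 -0.32]
```

{"fn": "servo_tool", "kwargs": {"moves": [4, 0.2, 0, 0, 2.7, 0.2, 0, 0, 0, 0, 4, 0, 0, 0, 4, 0, 0, 0, 2, 0]}}

```text
t: 59.05
eef_pos: [0.4802, 0.014, 0.128]
eef_rot: [-2.157, -2.28, 0.003]
contact_force: [0.8, 0.3, 0.5]
gripper_width: 0.07
grasp_force: 0.0
```

{"fn": "servo_tool", "kwargs": {"moves": [0, 0, 2, 0, 0, 0, 0.8, 0, 0, 0, 0, 0, 0, 0, 0, 0]}}

```text
t: 59.55
eef_pos: [0.482, 0.0123, 0.1029]
eef_rot: [2.161, 2.279, 0.001]
contact_force: [0.5, -0.8, -0.0]
gripper_width: 0.0701
grasp_force: 0.0
```

{"fn": "servo_tool", "kwargs": {"moves": [0, 0, 0, 0, 0, 0, 0, 0, 0, 0, 0, 0, 0, 0, 0, 0], "gripper": 0, "grip_force": 12}}

```text
t: 60.05
eef_pos: [0.4805, 0.0119, 0.1024]
eef_rot: [-2.161, -2.278, 0.002]
contact_force: [-4.7, -0.9, 5.8]
gripper_width: 0.0465
grasp_force: 12.0
```

{"fn": "servo_tool", "kwargs": {"moves": [0, 0, 0, 10, 0, 0, 0, 10, 0, 0, 0, 10, 0, 0, 0, 10, 0, 0, 0, 10]}}

```text
t: 60.68
eef_pos: [0.4806, 0.0119, 0.1024]
eef_rot: [-2.926, -1.143, 0.003]
contact_force: [-4.3, -1.2, 5.8]
gripper_width: 0.0467
grasp_force: 12.0
```

{"fn": "servo_tool", "kwargs": {"moves": [0, 0, 0, 10, 0, 0, 0, 10, 0, 0, 0, 10, 0, 0, 0, 10, 0, 0, 0, 10]}}

```text
t: 61.3
eef_pos: [0.4807, 0.0117, 0.1024]
eef_rot: [3.135, -0.2, -0.003]
contact_force: [-4.1, -2.1, 4.7]
gripper_width: 0.0469
grasp_force: 12.0
```

{"fn": "servo_tool", "kwargs": {"moves": [0, 0, 0, 10, 0, 0, 0, 4.5, 0, 0, 0, 0, 0, 0, 0, 0]}}

```text
t: 61.8
eef_pos: [0.4807, 0.0117, 0.1024]
eef_rot: [3.086, -0.584, -0.002]
contact_force: [-5.4, -2.6, 6.0]
gripper_width: 0.0469
grasp_force: 12.0
```

{"fn": "servo_tool", "kwargs": {"moves": [0, 0, 0, 0, 0, 0, 0, 0, 0, 0, 0, 0], "gripper": 7}}

```text
t: 62.18
eef_pos: [0.4818, 0.0121, 0.1022]
eef_rot: [-3.086, 0.585, -0.001]
contact_force: [0.3, -0.3, 0.4]
gripper_width: 0.0689
grasp_force: 0.0
```

{"fn": "servo_tool", "kwargs": {"moves": [0, 0, -3, 0, 0, 0, -5, 0, 0, 0, -5, 0, -4, 0, 0, 0, -3, 0, 0, 0]}}

```text
t: 62.8
eef_pos: [0.4155, 0.0381, 0.2327]
eef_rot: [-3.086, 0.586, -0.002]
contact_force: [-0.2, 0.8, 0.3]
gripper_width: 0.07
grasp_force: 0.0
```

{"fn": "servo_tool", "kwargs": {"moves": [0, 0, 0, 0, 0, 0, 0, 0]}}

```text
t: 63.05
eef_pos: [0.4171, 0.0376, 0.2325]
eef_rot: [-3.086, 0.586, -0.002]
contact_force: [0.4, -0.4, -0.8]
gripper_width: 0.0703
grasp_force: 0.0
```

```bash
python3 dial.py
```

```text
pos [0.41720168 0.03746023 0.23234088] exp px [319.8 118.2]
[ 294   91   57   55 2243] [322.  118.6]
circle ((322.0, 115.5), 30.66359519958496)
pointer n 120
pointer ends [5.026e-01 1.000e-04] [0.4824 0.0109] dir deg 151.7
blob centre world [0.4804 0.0121 0.108 ] model [0.4815 0.0137 0.111 ]
pointer angle rel dryer x -0.5530128027675165 => joint 2.0530128027675163
```

{"fn": "servo_tool", "kwargs": {"moves": [2, -5.7, 0, 0, 2, -5.7, 0, 0, 2, -5.7, 0, 0, 2, -5.6, 0, 0, 0, 0, 0, -10]}}

```text
t: 63.72
eef_pos: [0.5763, 0.2223, 0.2295]
eef_rot: [3.127, -0.305, -0.002]
contact_force: [-0.3, -0.1, -0.9]
gripper_width: 0.0698
grasp_force: 0.0
```

{"fn": "servo_tool", "kwargs": {"moves": [0, 0, 0, -10, 0, 0, 0, -4.4, 0, 0, 0, 0, 0, 0, 0, 0]}}

```text
t: 64.22
eef_pos: [0.5744, 0.2194, 0.2319]
eef_rot: [3.141, 0.077, -0.0]
contact_force: [-0.0, 0.2, -0.1]
gripper_width: 0.0698
grasp_force: 0.0
```

```bash
python3 butt.py
python3 - <<'E'
from h import *
p=dry(); c=cam('wrist'); g=cv2.cvtColor(cv2.imread('pics/r.png'),cv2.COLOR_BGR2GRAY).astype(int)
for y in(.12,-.12,.085,-.03):
  a=np.array(proj('wrist',dw(p[3]-.03,y,.128),c)); b=np.array(proj('wrist',dw(p[3]+.03,y,.128),c)); 
  pts=[a+(b-a)*t for t in np.linspace(0,1,61)]; pr=[g[int(round(q[1])),int(round(q[0]))] if 0<=q[1]<400 else -1 for q in pts]; print(y,a.round(),[int(x) for x in pr[::2]])
E
```

```text
b [ 242  191   36   59 1270]
0 [array([253., 195.]), array([251., 208.])]0.005 [array([252., 191.]), array([250., 204.])]0.01 [array([251., 187.]), array([249., 200.])]0.02 [array([249., 178.]), array([247., 191.])]
g [304 191  26  59 968]
0 [array([316., 195.]), array([316., 208.])]0.005 [array([316., 191.]), array([316., 203.])]0.01 [array([316., 187.]), array([316., 199.])]0.02 [array([316., 178.]), array([316., 191.])]
o [  41  130   75  128 4021]
o [ 358  190   34   60 1485]
0 [array([380., 195.]), array([382., 207.])]0.005 [array([381., 191.]), array([383., 203.])]0.01 [array([381., 186.]), array([384., 199.])]0.02 [array([383., 178.]), array([386., 190.])]
[0.57426959 0.21942818 0.23196494] 64.275
0.12 [202. 288.] [49, 48, 50, 61, 61, 77, 75, 62, 25, 22, 23, 25, 24, 23, 27, 26, 29, 27, 27, 28, 29, 25, 36, 97, 126, 126, 127, 126, 126, 126, 127]
-0.12 [434. 287.] [50, 52, 47, 42, 30, 41, 45, 46, 47, 46, 50, 30, 22, 24, 23, 27, 27, 26, 28, 29, 29, 25, 59, 67, 67, 67, 66, 68, 69, 68, 70]
0.085 [234. 290.] [52, 54, 46, 46, 39, 46, 83, 85, 84, 83, 84, 84, 84, 85, 85, 84, 85, 84, 85, 83, 85, 84, 85, 85, 86, 87, 75, 57, 58, 58, 59]
-0.03 [348. 291.] [53, 57, 48, 48, 36, 29, 31, 29, 29, 116, 118, 117, 120, 125, 122, 121, 121, 122, 124, 126, 110, 78, 78, 53, 146, 146, 149, 149, 150, 149, 150]
```

```bash
python3 -c "
from plant import arm
print(arm.job_done())"
```

```text
the job is handed in; nothing more can be done
None
```

I handed the job in at about 64 s: all three paddles are racked, the keeper bar is seated within about 2 mm of centre, and the dial reads about 2.02 rad (40). The hand-in gave no verdict, and the last camera check put the paddle butts up to about 4.5 mm out (limit 7), most likely because they sag in the slots.

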